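# Open the case to its stop and put the reel away

### The job

Take the grey case's lid by its bow handle and swing it open until it bears on its back stop, then keep it pressed there with a light push of about 12 N for a full second; the stop is delicate, so never lean on it with more than 18 N. Leave the lid open against its stop, then set the solder reel down gently, standing upright, in the empty pocket of the case, without disturbing anything else on the bench or the terminal strip in the other pocket.

Things in the scene. Friction and masses are not known exactly. Their poses are not given: they have to be found in the camera images.
- lid_handle (a point): Middle of the bow handle's bar on the lid's free edge: round steel bar 12 mm thick, 110 mm long, parallel to the hinge, 45 mm out from the lid's edge on two 10 mm posts at its ends (window about 39 x 100 mm). Starts 100 to 195 mm above the bench, ends near 285. It may turn between the fingers. Site x: along the lid to the hinge; y: along the bar; z: out of the lid's outer face.
- lid_hinge (a point): Middle of the lid's hinge axis (this point's level y axis), far upper edge of the case, 68 mm above the bench. The bar swings on a 219 mm radius about it. The lid starts ajar, 0.11 to 0.59 rad above level; its angle shows in the tilt of its points and in the line from hinge to bar. Stiff hinge: 1 to 4 N at the handle moves it, it stays where left.
- stop_tip (a point): Cross-bar at the tip of the back stop, a sprung steel arm on the right end of the hinge pin. A screw through it with a rubber foot meets the lid's back. Arm setting and screw vary: foot 6 to 25 mm ahead of the bar, lid met at 1.51 to 1.84 rad above level, to be found by feel. From 2.5 N push at the handle the stop yields: handle 1 mm per 2.7 N, this tip 0.75 of that; springs back.
- pocket (a point): Centre of the inner floor of the empty right-hand pocket of the open-topped grey metal case (170 mm deep, 240 wide, 65 high, walls and floor 5 mm, fixed to the bench). Pocket: 160 mm along this point's x axis (away from the robot, to the hinge), 112 mm along y, 60 mm deep; z is up.
- reel_mid (a point): Centre of the solder reel: a spool with black flanges and silvery winding, 52 mm in diameter, 48 mm tall, about 0.25 kg, standing on the bench on its flat end; this point is half-way up on its axis (24 mm above its foot). z along its axis.
- jar: Bystander: amber glass jar with a white cap and paper label, 48 mm across, 85 mm tall; origin under its centre. Stands to the right beside the reel, either nearer or farther than it.
- terminals: Bystander: grey terminal strip 70 x 30 x 22 mm lying in the left pocket of the case; origin under its centre.
- transformer: Bystander: steel and copper transformer, about 70 x 90 x 45 mm; origin under its centre.
- screwdriver: Bystander: black-handled screwdriver lying on the bench near the robot.
- mug: Bystander: white mug, 80 mm across, 90 mm tall; origin under its centre.
- meter: Bystander: grey hand-held meter lying flat, 150 x 78 x 34 mm; origin under its centre.
- pliers: Bystander: small pliers lying on the bench near the robot, about 130 mm long, 14 mm thick.
- lid_back (a point): Point on the lid's outer face, near its free corner on the right, that the stop's rubber foot meets: 160 mm from the hinge axis, 110 mm to the right of the lid's middle.
Mind the look-alikes: they are no part of the job. Of the things like the part that bears reel_mid, leave any that is brown or red; of the rest the smaller one is meant.

How it is judged:
On the way, in this order (a step that is already met when the one before it is completed fails the run):
1. the lid is pressed on its stop so that the sprung stop yields at least 1.5 mm at its tip (about 8 N at the handle), for half a second (distance of stop_tip from where it was at the start of the episode above 0.0015 m), for 0.5 s.
2. the reel stands in the empty pocket (z of reel_mid in the frame of pocket below 0.03 m and x of reel_mid in the frame of pocket between -0.08 and 0.08 m and y of reel_mid in the frame of pocket between -0.057 and 0.057 m and angle between reel_mid's own z axis and vertical below 0.15 rad), for 0.1 s.
At the end, for the whole second after the job is handed in: The lid is left open against its stop (its back within 34 mm of the stop's cross-bar), and the reel stands at rest, upright within 0.15 rad, on the floor of the empty pocket (all of step 2 and distance between lid_back and stop_tip below 0.034 m and linear speed of reel below 0.02 m/s and distance between reel_mid and pocket below 0.09 m); the robot touches nothing.
It fails at once if the stop is forced: pushed back more than 5 mm at its tip (about 21 N at the handle) (distance of stop_tip from where it was at the start of the episode above 0.005 m).
It fails at once if the reel is dropped (falls free faster than 0.5 m/s) (linear speed of reel above 0.5 m/s and contact force between the fingers and reel below 0.05 N).
It fails at once if a bystander is moved more than 20 mm (distance of any of jar, terminals, transformer, screwdriver, mug, meter, pliers from where it was at the start of the episode above 0.02 m).
It also fails if it takes over 72 s, if anything falls off the work surface, if the arm or the gripper's body presses on something with over 40 N, if the wrist force passes 120 N, or if a joint passes its speed limit or range.

### The arm

A 6-joint arm with a two-finger parallel gripper is mounted at the origin on the work surface. World frame = base frame: x ahead of the robot, y to its left, z up, the work surface at z = 0. Lengths are in m, angles in rad, forces in N, time in s.
With the tool pointing down it reaches from about 0.35 to 0.95 m from the base axis. Payload 17.4 kg.
Tool frame: the origin (TCP) lies at the very end of the fingers, on their centre line; the grasp point (between the pads) lies grasp_offset behind it (grasp_offset is the distance from the TCP to the grasp point, in m); z points along the fingers, y is the direction in which the jaws open and shut (so a half turn about z gives the same grasp; the last joint's range is limited). The gripper opens to 93 mm and grips with 3 to 60 N. Pads are 15 mm wide; open, the fingers measure 128 mm over their backs; the gripper's body (75 mm by 188 mm) begins 65 mm behind the grasp point.
Start: joints at [1.091, 0.116, 1.442, -0, 1.584, -0.038], TCP at [0.289, 0.61, 0.219] pointing down, gripper open.
Joint ranges: [-2.83, 2.83], [-0.83, 2.19], [0.07, 2.5], [-1.14, 4.28], [0.01, 3], [-2.97, 2.97]. Speed limits (rad/s): [1.89, 1.89, 2.22, 3.14, 3.14, 3.14].

### API

Orientations are given as a 3x3 rotation matrix whose columns are the frame's x, y, z axes.
In Python, from station import read_state, capture, camera_info, close_job, grasp_offset gives the robot as it stands. The module is installed in compiled form; this text tells all that it offers.
- The arm moves only by the tool apply_moves, never from a script. Its argument "increments" is a list of rows, each an object of numbers: "x", "y", "z": the shift along the tool's x, y, z in cm; "wx", "wy", "wz": the turn, a rotation vector about the tool's x, y, z in units of 5 degrees (1.0 is 5 degrees); "gripper": the finger opening in cm, from 0 to 9.3. In form: [{"x": .., "y": .., "z": .., "wx": .., "wy": .., "wz": .., "gripper": ..}, ...]. A call has 1 to 10 rows; each row shifts and turns the commanded pose from where the row before left it, along the tool's axes as they then stand; what a row does not reach is not made up. A row lasts 1/12 s, in which the tool goes at most 41.7 mm and 7.16 degrees, less where a joint would pass 70% of its speed; a pose out of reach is approached as far as the arm can. A call is refused whole if a number of a shift passes 4.17 or a number of a turn 1, either way. A call with a gripper value outside its range is refused whole. The fingers move at their own pace and stop on an object; the grip force is fixed at half the most. Time passes only in rows, so rows that do not move let the fingers close. It gives the time, the measured TCP pose, the force and the opening at its end, in the units of the state.
- read_state(): the state, without advancing time (a new reading comes with each control period).
- capture(name): name is "scene" or "top" or "wrist"; returns (picture, depth): 480x640x3 uint8, red, green, blue; 480x640 float32, m along the optical axis (not along the pixel's ray), 0 where there is no reading.
- camera_info(name): a dict with "K" (3x3 intrinsics, pixels), "R" (3x3) and "t" (3): a world point X has camera coordinates R X + t. Camera axes: x right, y down, z forward; pixel columns grow to the right and rows downward; lengths in m; the calibration is good to about 2 mm. The wrist camera is an equidistant fisheye: a pixel r from the principal point sees the ray r / f radians off the axis. A picture is of the moment at which its call begins: read the wrist's pose just before it. camera_info takes no time and is no camera call; for the wrist camera it gives the pose at the moment of the call.
- close_job(): hands the job in, once; it reports no verdict.
The state is a dict: "clock": time; "q": joint angles; "joint_velocities": joint speeds; "effort": joint torques, N m; "position": TCP position; "eef_rot": TCP orientation; "ft_force": force on the tool from outside, world axes, zero at the start; "ft_torque": the same for the moment, N m; "finger_gap": finger opening in m.
Only numpy, scipy, OpenCV 4.12 (cv2) and the standard library are available. Lean on these libraries where they do the work, as an engineer would, in place of code of your own. Each camera call takes 0.05 s, during which the arm holds its last target.

## Working session

There is one attempt and no reset: what is moved stays moved. The work goes in short steps, Python scripts to look and compute and a tool call to move; the robot and the scene stay as the last step left them, time stands still between calls to the robot, and variables do not carry over. Pictures are saved under pics/ and viewed, and the job is handed in when it is done.

Besides the shell and the picture viewer there is one more tool, called after ">>>" as name(argument=value, ...) on one line, values as JSON. apply_moves: Moves the arm, as the interface text tells. Its arguments: {"type":"object","properties":{"increments":{"type":"array"}},"required":["increments"]}

```bash
mkdir -p pics
python3 - <<'E'
from station import *
import cv2,numpy as np
s=read_state();print({k:np.round(v,3).tolist() for k,v in s.items()}, grasp_offset if not callable(grasp_offset) else grasp_offset())
for n in ["scene","top","wrist"]:
    i=camera_info(n);print(n,np.round(i["K"],1).tolist(),np.round(i["R"],4).tolist(),np.round(i["t"],4).tolist())
    p,d=capture(n);cv2.imwrite(f"pics/{n}0.png",p[:,:,::-1]);np.savez(f"{n}0.npz",p=p,d=d,**{k:i[k] for k in "KRt"})
E
```

```text
{'clock': 0.0, 'q': [1.091, 0.116, 1.442, 0.0, 1.584, -0.038], 'joint_velocities': [0.001, -0.0, -0.001, -0.001, -0.001, -0.001], 'effort': [-0.0, -72.13, -62.258, 0.078, 0.024, -0.0], 'position': [0.289, 0.61, 0.218], 'eef_rot': [[-0.904, 0.428, -0.001], [0.428, 0.904, -0.001], [0.0, -0.001, -1.0]], 'ft_force': [0.317, -0.236, -0.752], 'ft_torque': [0.018, -0.012, 0.01], 'finger_gap': 0.093} 0.0188
scene [[476.8, 0.0, 323.6], [0.0, 476.8, 236.0], [0.0, 0.0, 1.0]] [[-0.8062, 0.5916, -0.0065], [0.4943, 0.6674, -0.557], [-0.3252, -0.4522, -0.8305]] [0.442, -0.19, 1.6762]
top [[470.5, 0.0, 313.0], [0.0, 470.5, 240.1], [0.0, 0.0, 1.0]] [[0.0162, -0.9998, -0.0099], [-0.9803, -0.0139, -0.1972], [0.197, 0.0129, -0.9803]] [0.0333, 0.6074, 1.0817]
wrist [[371.6, 0.0, 320.8], [0.0, 371.6, 243.7], [0.0, 0.0, 1.0]] [[0.4263, 0.9046, -0.0005], [0.8666, -0.4083, 0.2868], [0.2592, -0.1227, -0.958]] [-0.6744, -0.0339, 0.3905]
```

View pics/scene0.png

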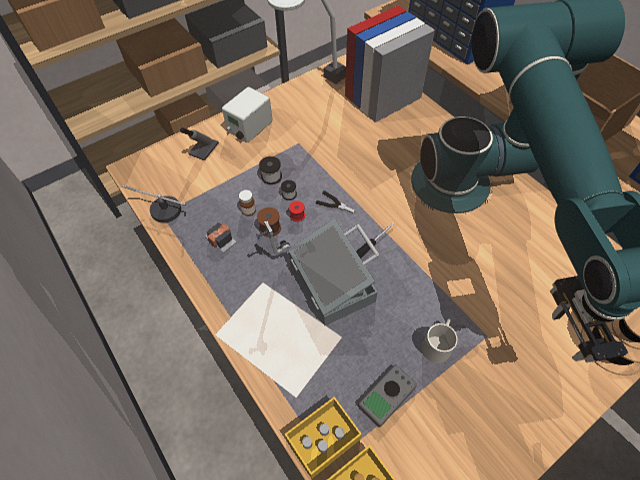

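View pics/top0.png

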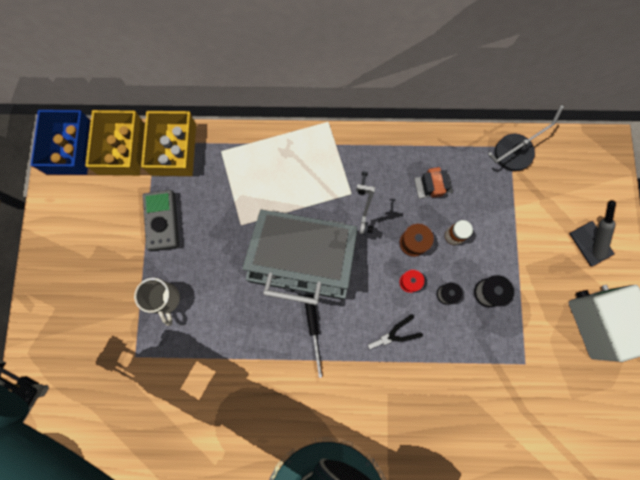

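View pics/wrist0.png

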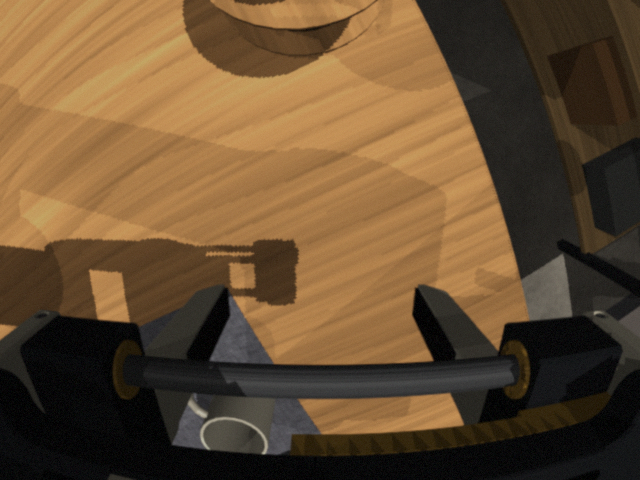

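```bash
cat > h.py <<'E'
import numpy as np,cv2
from station import *
def load(f):
    z=np.load(f);return z["p"],z["d"],z["K"],z["R"],z["t"]
def px(L,u,v,d=None):
    p,D,K,R,t=L
    d=D[int(round(v)),int(round(u))] if d is None else d
    return R.T@(d*np.array([(u-K[0,2])/K[0,0],(v-K[1,2])/K[1,1],1])-t)
def plane(L,u,v,z):
    p,D,K,R,t=L
    r=R.T@np.array([(u-K[0,2])/K[0,0],(v-K[1,2])/K[1,1],1]);o=-R.T@t
    return o+r*(z-o[2])/r[2]
def proj(L,X):
    p,D,K,R,t=L;c=R@X+t;return K[0,0]*c[0]/c[2]+K[0,2],K[1,1]*c[1]/c[2]+K[1,2]
def snap(n,tag):
    i=camera_info(n);p,d=capture(n);cv2.imwrite(f"pics/{n}{tag}.png",p[:,:,::-1]);np.savez(f"{n}{tag}.npz",p=p,d=d,**{k:i[k] for k in "KRt"})
    return p,d,i["K"],i["R"],i["t"]
def zoom(p,u0,u1,v0,v1,f,name):
    cv2.imwrite(f"pics/{name}.png",cv2.resize(p[v0:v1,u0:u1,::-1],None,fx=f,fy=f,interpolation=cv2.INTER_CUBIC))
E
python3 - <<'E'
from h import *
L=load("top0.npz");S=load("scene0.npz")
zoom(L[0],230,390,160,320,5,"top0z"); zoom(S[0],230,400,140,320,4,"scene0z");zoom(L[0],360,520,200,300,5,"top0r")
E
```

```text
(no output)
```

View pics/top0z.png

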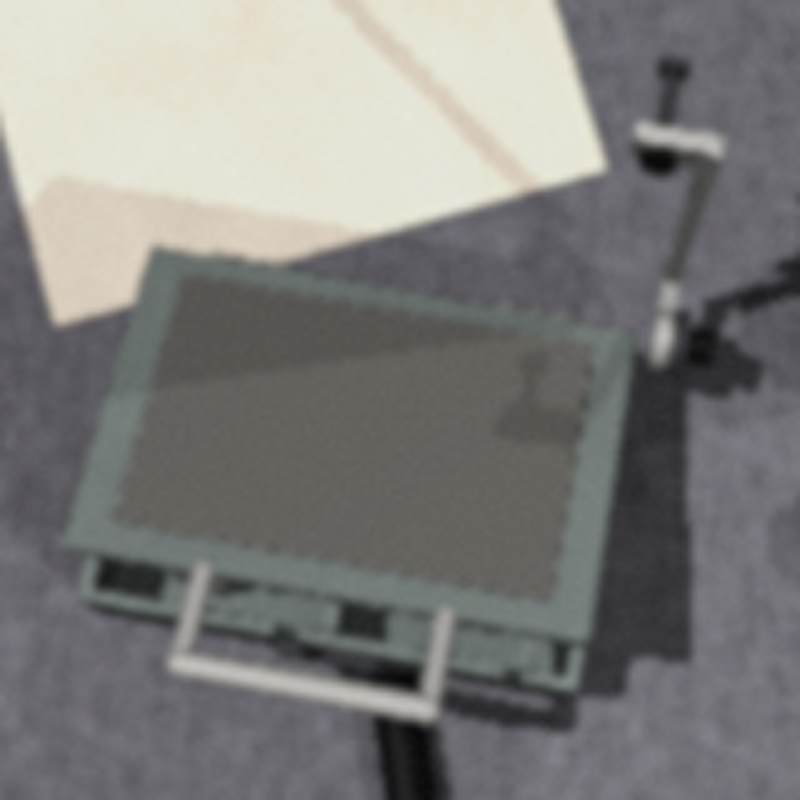

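View pics/scene0z.png

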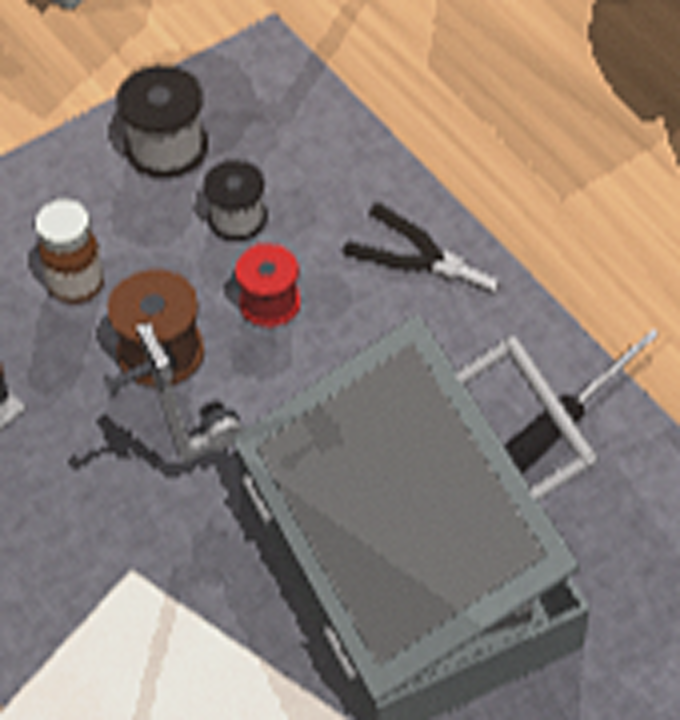

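View pics/top0r.png

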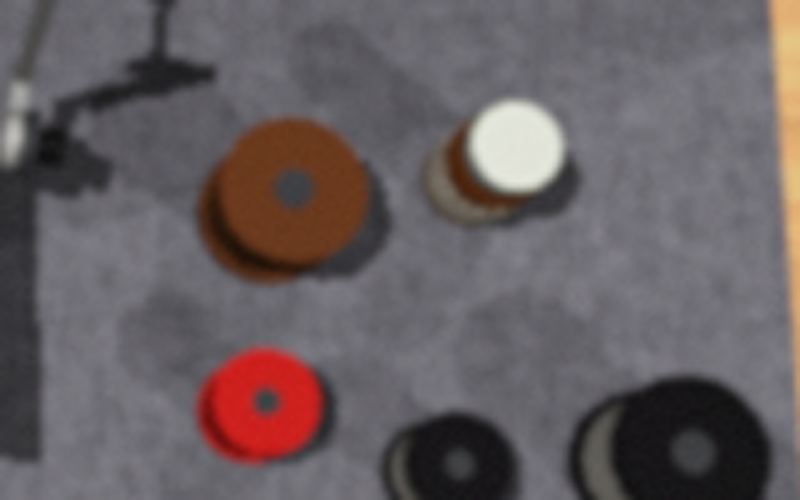

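Run:
```python
from h import *
L=load("top0.npz");S=load("scene0.npz")
np.set_printoptions(precision=4,suppress=True)
def tri(a,b):
    P=[M[2]@np.c_[M[3],M[4]] for M in (L,S)]
    X=cv2.triangulatePoints(P[0],P[1],np.array(a,float),np.array(b,float));return (X[:3]/X[3]).ravel()
print("barL",tri((265.5,292.6),(376.8,255)),"barR",tri((316.8,302.5),(358.7,226)))
for u,v in [(265.5,292.6),(275,294.5),(291,297.5),(305,300),(316.8,302.5)]: print("bar d",px(L,u,v))
# lid points from depth
for n,(u,v) in dict(TL=(262,211),TR=(354,228),BL=(246,267),BR=(345,285)).items(): print("lid",n,px(L,u,v))
ys,xs=np.mgrid[220:276:4,270:336:4]
P=np.array([px(L,u,v) for u,v in zip(xs.ravel(),ys.ravel())])
c=P.mean(0);n=np.linalg.svd(P-c)[2][2];n*=np.sign(n[2]);print("lid normal",n,"c",c, "tilt",np.arccos(n[2]),"az",np.arctan2(n[1],n[0]))
print("tip d",px(L,366,188),"tri",tri((366,187.5),(230+150/4,140+345/4)))
for n,(u,v) in dict(reel=(452,293.5),big=(498.5,290),red=(413.5,280.5),brown=(419,238),jar=(463,229.5)).items():
    z=px(L,u+5,v); print(n,z,plane(L,u,v,z[2]))
# black reel contour
hsv=cv2.cvtColor(L[0],cv2.COLOR_RGB2HSV)
for (u,v) in [(451,293),(495,292)]:
    H=np.array([[px(L,a,b) for a in range(u-24,u+26)] for b in range(v-24,v+26)])
    m=H[:,:,2]>H[15:35,15:35,2].max()-.02
    q=H[m];print("reel top",q.mean(0),q.min(0),q.max(0))
# scan rim depth of case front
for (u,v) in [(249,281),(344,297)]: print("front",px(L,u,v),plane(L,u,v,.065))
```

```text
barL [0.4694 0.1438 0.1527] barR [0.4483 0.0332 0.15  ]
bar d [0.469  0.1417 0.1647]
bar d [0.4658 0.1217 0.1583]
bar d [0.4598 0.0867 0.1596]
bar d [0.455  0.0564 0.1574]
bar d [0.4497 0.0308 0.1629]
lid TL [0.6741 0.1673 0.0761]
lid TR [ 0.6335 -0.0553  0.082 ]
lid BL [0.5274 0.19   0.141 ]
lid BR [ 0.4904 -0.0308  0.1423]
lid normal [ 0.9231 -0.0199  0.384 ] c [0.5825 0.067  0.116 ] tilt 1.1766241621403781 az -0.021548127028872738
tip d [ 0.6854 -0.0692  0.2327] tri [ 0.6856 -0.0684  0.2333]
reel [ 0.4838 -0.3035  0.0499] [ 0.4836 -0.2916  0.0499]
big [ 0.4919 -0.4072  0.0691] [ 0.4917 -0.3955  0.0691]
red [ 0.5139 -0.2133  0.0466] [ 0.5138 -0.2013  0.0466]
brown [ 0.6145 -0.225   0.0671] [ 0.6144 -0.213   0.0671]
jar [ 0.6324 -0.3252  0.0874] [ 0.6322 -0.3134  0.0874]
reel top [0.3818 0.0278 1.1805] [0.3818 0.0278 1.1805] [0.3818 0.0278 1.1805]
reel top [0.3818 0.0278 1.1805] [0.3818 0.0278 1.1805] [0.3818 0.0278 1.1805]
front [0.5068 0.1963 0.0443] [0.5045 0.1932 0.065 ]
front [ 0.4698 -0.0327  0.0687] [ 0.4701 -0.0329  0.065 ]
```

>>> apply_moves(increments=[{"wz":1,"gripper":2.6},{"wz":1,"gripper":2.6},{"wz":1,"gripper":2.6},{"wz":1,"gripper":2.6},{"wz":1,"gripper":2.6},{"wz":1,"gripper":2.6},{"wz":1,"gripper":2.6},{"wz":1,"gripper":2.6},{"wz":1,"gripper":2.6},{"wz":1,"gripper":2.6}])

```text
$.increments[0]: bad value
```

>>> apply_moves(increments=[{"wz":1},{"wz":1},{"wz":1},{"wz":1},{"wz":1},{"x":-3.45,"y":1.86},{"x":-3.45,"y":1.86},{"x":-3.45,"y":1.86},{"x":-3.45,"y":1.86},{"x":-3.45,"y":1.86}])

```text
$.increments[0]: bad value
```

>>> apply_moves(increments=[{"x":-3.45,"y":1.86},{"x":-3.45,"y":1.86},{"x":-3.45,"y":1.86},{"x":-3.45,"y":1.86},{"x":-3.45,"y":1.86},{"x":-3.45,"y":1.86},{"x":-3.45,"y":1.86}])

```text
$.increments[0]: bad value
```

>>> apply_moves(increments=[{"x":0,"y":0,"z":0,"wx":0,"wy":0,"wz":1,"gripper":2.6},{"x":0,"y":0,"z":0,"wx":0,"wy":0,"wz":1,"gripper":2.6}])

```text
clock: 0.32
position: [0.2886, 0.6101, 0.2183]
eef_rot: [[-0.814, 0.581, -0.0], [0.581, 0.814, -0.0], [-0.0, -0.001, -1.0]]
ft_force: [-0.1, -0.8, 0.3]
finger_gap: 0.0837
```

>>> apply_moves(increments=[{"x":0,"y":0,"z":0,"wx":0,"wy":0,"wz":1,"gripper":2.6},{"x":0,"y":0,"z":0,"wx":0,"wy":0,"wz":1,"gripper":2.6},{"x":0,"y":0,"z":0,"wx":0,"wy":0,"wz":1,"gripper":2.6},{"x":0,"y":0,"z":0,"wx":0,"wy":0,"wz":1,"gripper":2.6},{"x":0,"y":0,"z":0,"wx":0,"wy":0,"wz":1,"gripper":2.6},{"x":0,"y":0,"z":0,"wx":0,"wy":0,"wz":1,"gripper":2.6},{"x":0,"y":0,"z":0,"wx":0,"wy":0,"wz":1,"gripper":2.6},{"x":0,"y":0,"z":0,"wx":0,"wy":0,"wz":1,"gripper":2.6},{"x":0,"y":0,"z":0,"wx":0,"wy":0,"wz":1,"gripper":2.6},{"x":0,"y":0,"z":0,"wx":0,"wy":0,"wz":1,"gripper":2.6}])

```text
clock: 1.15
position: [0.2886, 0.6101, 0.2183]
eef_rot: [[-0.077, 0.997, -0.0], [0.997, 0.077, -0.0], [-0.0, -0.0, -1.0]]
ft_force: [0.7, 0.6, -0.1]
finger_gap: 0.0263
```

>>> apply_moves(increments=[{"x":0,"y":0,"z":0,"wx":0,"wy":0,"wz":1,"gripper":2.6},{"x":0,"y":0,"z":0,"wx":0,"wy":0,"wz":1,"gripper":2.6},{"x":0,"y":0,"z":0,"wx":0,"wy":0,"wz":1,"gripper":2.6},{"x":-3.45,"y":1.86,"z":0,"wx":0,"wy":0,"wz":0,"gripper":2.6},{"x":-3.45,"y":1.86,"z":0,"wx":0,"wy":0,"wz":0,"gripper":2.6},{"x":-3.45,"y":1.86,"z":0,"wx":0,"wy":0,"wz":0,"gripper":2.6},{"x":-3.45,"y":1.86,"z":0,"wx":0,"wy":0,"wz":0,"gripper":2.6},{"x":-3.45,"y":1.86,"z":0,"wx":0,"wy":0,"wz":0,"gripper":2.6},{"x":-3.45,"y":1.86,"z":0,"wx":0,"wy":0,"wz":0,"gripper":2.6},{"x":-3.45,"y":1.86,"z":0,"wx":0,"wy":0,"wz":0,"gripper":2.6}])

```text
clock: 1.98
position: [0.3735, 0.3475, 0.2185]
eef_rot: [[0.179, 0.984, 0.0], [0.984, -0.179, -0.0], [-0.0, 0.0, -1.0]]
ft_force: [0.6, 0.5, -0.2]
finger_gap: 0.0262
```

>>> apply_moves(increments=[{"x":-3.45,"y":1.86,"z":0,"wx":0,"wy":0,"wz":0,"gripper":2.6},{"x":-3.45,"y":1.86,"z":0,"wx":0,"wy":0,"wz":0,"gripper":2.6},{"x":-3.45,"y":1.86,"z":0,"wx":0,"wy":0,"wz":0,"gripper":2.6},{"x":-3.45,"y":1.86,"z":0,"wx":0,"wy":0,"wz":0,"gripper":2.6},{"x":-3.45,"y":1.86,"z":0,"wx":0,"wy":0,"wz":0,"gripper":2.6},{"x":-3.45,"y":1.86,"z":0,"wx":0,"wy":0,"wz":0,"gripper":2.6},{"x":-3.45,"y":1.86,"z":0,"wx":0,"wy":0,"wz":0,"gripper":2.6},{"x":0,"y":0,"z":0,"wx":0,"wy":0,"wz":0,"gripper":2.6}])

```text
clock: 2.65
position: [0.4595, 0.0832, 0.2185]
eef_rot: [[0.184, 0.983, 0.0], [0.983, -0.184, -0.001], [-0.001, 0.0, -1.0]]
ft_force: [-0.4, 0.2, -0.8]
finger_gap: 0.0261
```

Run:
```python
from h import *
snap("wrist","1")
np.set_printoptions(precision=4,suppress=True)
s=read_state();print(s["clock"],s["position"],s["eef_rot"],s["ft_force"],s["finger_gap"])
# plane refit robust
L=load("top0.npz")
ys,xs=np.mgrid[220:270:2,270:336:2]
P=np.array([px(L,u,v) for u,v in zip(xs.ravel(),ys.ravel())]);P=P[(P[:,2]>.06)&(P[:,2]<.2)]
for _ in range(6):
    A=np.c_[P[:,:2],np.ones(len(P))];w=np.linalg.lstsq(A,P[:,2],rcond=None)[0];r=P[:,2]-A@w;P=P[abs(r)<max(.004,2*abs(r).std())]
print(w,len(P),"tilt",np.arctan(np.hypot(w[0],w[1])),"yaw",np.arctan2(-w[1],-w[0]))
```

```text
2.7 [0.4589 0.0855 0.2184] [[ 0.1838  0.983  -0.0003]
 [ 0.983  -0.1838 -0.0004]
 [-0.0005 -0.0002 -1.    ]] [ 0.3732  0.5303 -0.4958] 0.02613192520177373
[-0.3955  0.0685  0.3387] 778 tilt 0.3817348909846946 yaw -0.17148586856665676
```

View pics/wrist1.png

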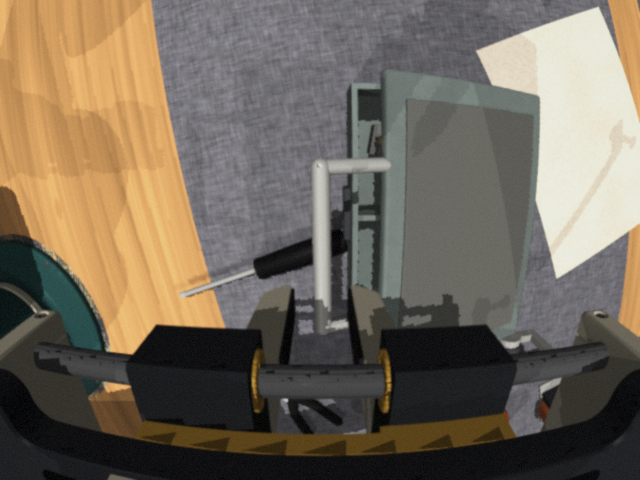

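>>> apply_moves(increments=[{"x":0,"y":0,"z":2,"wx":0,"wy":0,"wz":0,"gripper":2.6},{"x":0,"y":0,"z":2,"wx":0,"wy":0,"wz":0,"gripper":2.6},{"x":0,"y":0,"z":2,"wx":0,"wy":0,"wz":0,"gripper":2.6},{"x":0,"y":0,"z":1.3,"wx":0,"wy":0,"wz":0,"gripper":2.6},{"x":0,"y":0,"z":1.3,"wx":0,"wy":0,"wz":0,"gripper":2.6},{"x":0,"y":0,"z":0,"wx":0,"wy":0,"wz":0,"gripper":2.6}])

```text
clock: 3.2
position: [0.4574, 0.0888, 0.1303]
eef_rot: [[0.178, 0.984, -0.003], [0.984, -0.178, -0.0], [-0.001, -0.003, -1.0]]
ft_force: [-0.1, -0.3, -0.7]
finger_gap: 0.0259
```

Run:
```python
from h import *
p=snap("wrist","2")[0];t=snap("top","2")
zoom(t[0],210,410,160,360,4,"top2z")
```

```text
(no output)
```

View pics/wrist2.png

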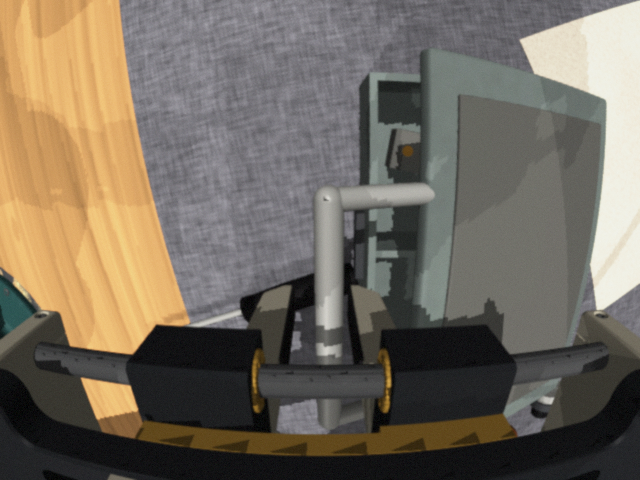

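View pics/top2z.png

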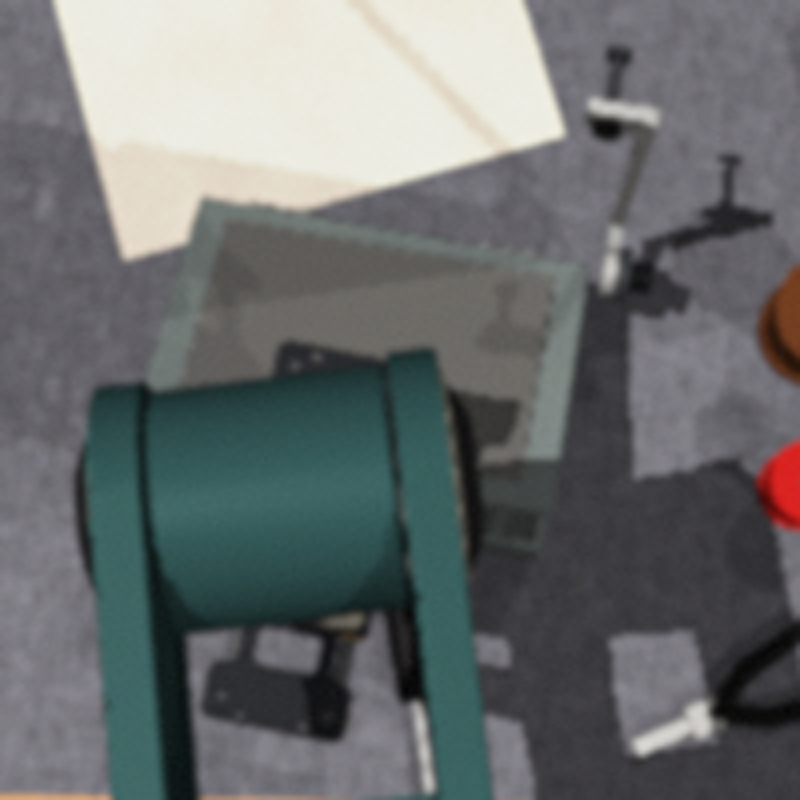

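Run:
```python
import numpy as np
a=np.r_[np.arange(.385,1.30,.1),1.345,1.405,1.445]
p=21.9*np.c_[-np.cos(a),-np.sin(a)]
for i,r in enumerate(np.diff(p,axis=0)): print(round(a[i+1],3),np.round(r,2))
```

```text
0.485 [ 0.92 -1.99]
0.585 [ 1.12 -1.88]
0.685 [ 1.3  -1.76]
0.785 [ 1.47 -1.62]
0.885 [ 1.62 -1.47]
0.985 [ 1.76 -1.3 ]
1.085 [ 1.88 -1.12]
1.185 [ 1.98 -0.92]
1.285 [ 2.07 -0.72]
1.345 [ 1.27 -0.33]
1.405 [ 1.29 -0.26]
1.445 [ 0.87 -0.13]
```

>>> apply_moves(increments=[{"x":0,"y":0,"z":0,"wx":0,"wy":0,"wz":0,"gripper":1.5},{"x":0,"y":0,"z":0,"wx":0,"wy":0,"wz":0,"gripper":1.5},{"x":0,"y":0,"z":0,"wx":0,"wy":0,"wz":0,"gripper":1.5}])

```text
clock: 3.55
position: [0.4588, 0.0884, 0.1335]
eef_rot: [[0.179, 0.984, 0.002], [0.984, -0.179, 0.0], [0.0, 0.001, -1.0]]
ft_force: [4.8, -0.2, -1.5]
finger_gap: 0.0162
```

>>> apply_moves(increments=[{"x":0,"y":0.92,"z":-1.99,"wx":0,"wy":0,"wz":0,"gripper":1.5},{"x":0,"y":1.12,"z":-1.88,"wx":0,"wy":0,"wz":0,"gripper":1.5},{"x":0,"y":1.3,"z":-1.76,"wx":0,"wy":0,"wz":0,"gripper":1.5},{"x":0,"y":0,"z":0,"wx":0,"wy":0,"wz":0,"gripper":1.5}])

```text
clock: 3.88
position: [0.492, 0.0825, 0.1933]
eef_rot: [[0.179, 0.984, 0.001], [0.984, -0.179, 0.001], [0.001, 0.001, -1.0]]
ft_force: [-20.3, 1.5, 17.2]
finger_gap: 0.0153
```

Run:
```python
from h import *
p=snap("wrist","3")[0]
```

```text
(no output)
```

View pics/wrist3.png

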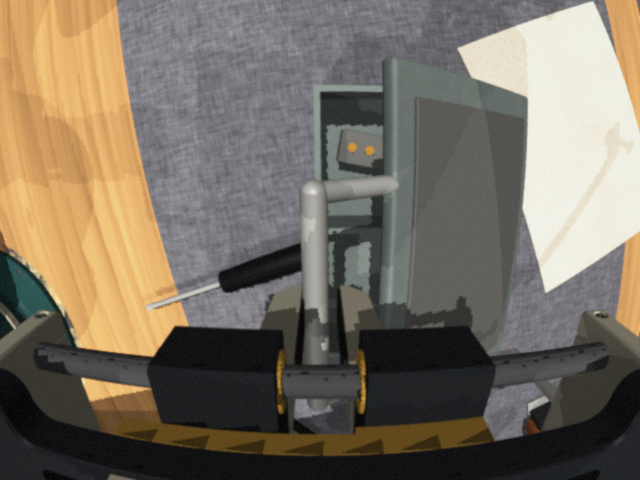

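Run:
```python
from h import *
s=read_state();print(s["clock"],s["position"],s["ft_force"],s["joint_velocities"])
```

```text
3.9333 [0.49110894 0.08262862 0.19201209] [-21.94179984   3.09991504  16.19316809] [ 0.00412874 -0.01079346  0.04052566  0.00182886 -0.00392231  0.00484516]
```

>>> apply_moves(increments=[{"x":0,"y":0,"z":0,"wx":0,"wy":0,"wz":0,"gripper":1.5},{"x":0,"y":0,"z":0,"wx":0,"wy":0,"wz":0,"gripper":1.7}])

```text
clock: 4.1
position: [0.4903, 0.0827, 0.1905]
eef_rot: [[0.179, 0.984, -0.002], [0.984, -0.179, 0.001], [0.0, -0.002, -1.0]]
ft_force: [-13.3, 2.0, 13.2]
finger_gap: 0.0168
```

>>> apply_moves(increments=[{"x":0,"y":0,"z":-0.4,"wx":0,"wy":0,"wz":0,"gripper":1.8},{"x":0,"y":0,"z":0,"wx":0,"wy":0,"wz":0,"gripper":1.8}])

```text
clock: 4.27
position: [0.4911, 0.0825, 0.1939]
eef_rot: [[0.179, 0.984, 0.0], [0.984, -0.179, 0.0], [0.0, 0.0, -1.0]]
ft_force: [-6.2, 0.3, 2.8]
finger_gap: 0.0178
```

>>> apply_moves(increments=[{"x":0,"y":1.51,"z":-1.59,"wx":0,"wy":0,"wz":0,"gripper":1.8},{"x":0,"y":1.66,"z":-1.43,"wx":0,"wy":0,"wz":0,"gripper":1.8},{"x":0,"y":1.79,"z":-1.25,"wx":0,"wy":0,"wz":0,"gripper":1.8},{"x":0,"y":0,"z":0,"wx":0,"wy":0,"wz":0,"gripper":1.8}])

```text
clock: 4.6
position: [0.5423, 0.0733, 0.2387]
eef_rot: [[0.179, 0.984, 0.003], [0.984, -0.179, 0.0], [0.001, 0.003, -1.0]]
ft_force: [0.3, -0.1, -0.5]
finger_gap: 0.0181
```

>>> apply_moves(increments=[{"x":0,"y":1.0,"z":-0.6,"wx":0,"wy":0,"wz":0,"gripper":1.8},{"x":0,"y":1.0,"z":-0.5,"wx":0,"wy":0,"wz":0,"gripper":1.8},{"x":0,"y":1.0,"z":-0.5,"wx":0,"wy":0,"wz":0,"gripper":1.8},{"x":0,"y":1.0,"z":-0.4,"wx":0,"wy":0,"wz":0,"gripper":1.8},{"x":0,"y":0,"z":0,"wx":0,"wy":0,"wz":0,"gripper":1.8}])

```text
clock: 5.02
position: [0.5805, 0.0661, 0.2563]
eef_rot: [[0.179, 0.984, 0.001], [0.984, -0.179, 0.0], [0.0, 0.001, -1.0]]
ft_force: [0.5, -0.6, -0.7]
finger_gap: 0.0181
```

Run:
```python
from h import *
p=snap("wrist","4")[0]
t=snap("scene","4");zoom(t[0],230,400,100,290,4,"scene4z")
s=read_state();print(s["clock"],s["position"],s["ft_force"])
```

```text
5.1167 [0.57935617 0.06625974 0.25532144] [-0.15141433 -0.36356638 -0.3631937 ]
```

View pics/wrist4.png

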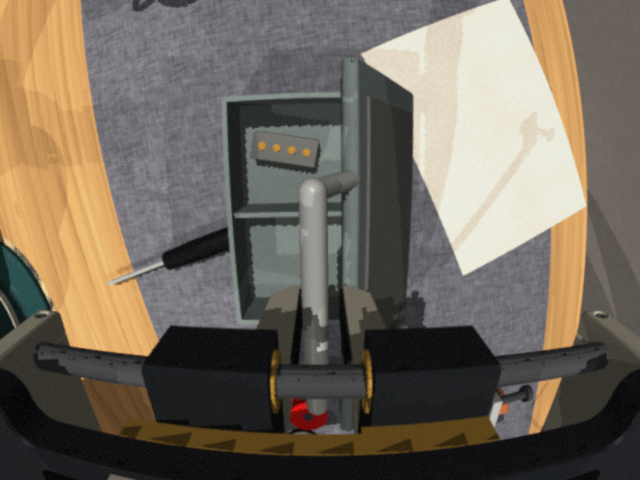

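View pics/scene4z.png

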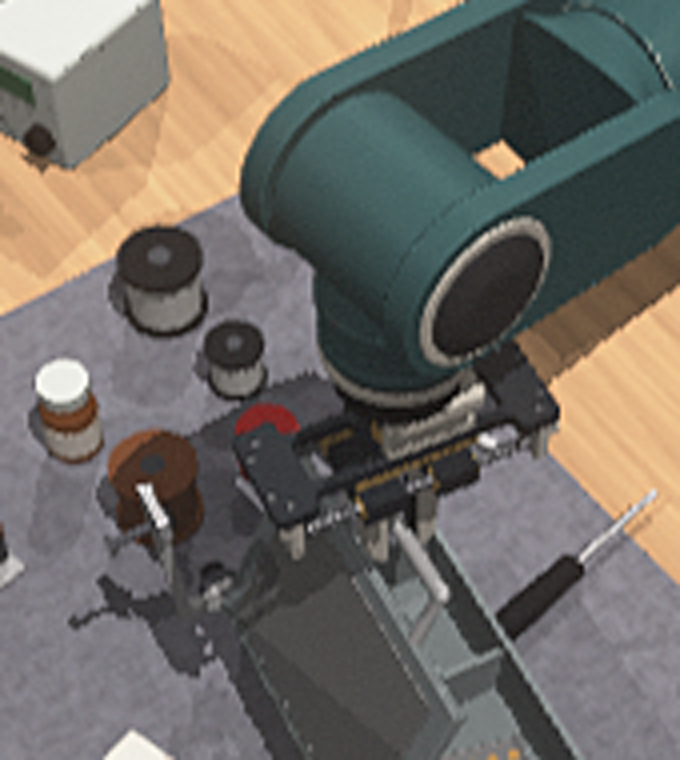

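>>> apply_moves(increments=[{"x":0,"y":0.8,"z":-0.3,"wx":0,"wy":0,"wz":0,"gripper":1.8},{"x":0,"y":0.8,"z":-0.3,"wx":0,"wy":0,"wz":0,"gripper":1.8},{"x":0,"y":0.8,"z":-0.2,"wx":0,"wy":0,"wz":0,"gripper":1.8},{"x":0,"y":0.8,"z":-0.2,"wx":0,"wy":0,"wz":0,"gripper":1.8},{"x":0,"y":0.8,"z":-0.1,"wx":0,"wy":0,"wz":0,"gripper":1.8},{"x":0,"y":0.8,"z":-0.1,"wx":0,"wy":0,"wz":0,"gripper":1.8},{"x":0,"y":0.4,"z":0,"wx":0,"wy":0,"wz":0,"gripper":1.8},{"x":0,"y":0,"z":0,"wx":0,"wy":0,"wz":0,"gripper":1.8},{"x":0,"y":0,"z":0,"wx":0,"wy":0,"wz":0,"gripper":1.8}])

```text
clock: 5.87
position: [0.6308, 0.0569, 0.2672]
eef_rot: [[0.179, 0.984, -0.0], [0.984, -0.179, -0.0], [-0.0, -0.0, -1.0]]
ft_force: [-0.2, 0.0, 0.6]
finger_gap: 0.0179
```

>>> apply_moves(increments=[{"x":0,"y":0.2,"z":0,"wx":0,"wy":0,"wz":0,"gripper":1.8},{"x":0,"y":0.2,"z":0,"wx":0,"wy":0,"wz":0,"gripper":1.8},{"x":0,"y":0.2,"z":0,"wx":0,"wy":0,"wz":0,"gripper":1.8},{"x":0,"y":0.2,"z":0,"wx":0,"wy":0,"wz":0,"gripper":1.8},{"x":0,"y":0.2,"z":0,"wx":0,"wy":0,"wz":0,"gripper":1.8}])

```text
clock: 6.28
position: [0.6405, 0.0552, 0.2679]
eef_rot: [[0.179, 0.984, 0.0], [0.984, -0.179, 0.0], [0.0, 0.0, -1.0]]
ft_force: [-2.0, -0.3, 2.3]
finger_gap: 0.0183
```

Run:
```python
from h import *
p=snap("wrist","5")[0]
t=snap("scene","5");zoom(t[0],230,400,100,290,4,"scene5z")
t=snap("top","5");zoom(t[0],260,400,150,270,5,"top5z")
s=read_state();print(s["clock"],s["position"],s["ft_force"])
```

```text
6.4333 [0.64050676 0.055221   0.26758308] [-0.05815963  0.37419746  0.50253152]
```

View pics/wrist5.png

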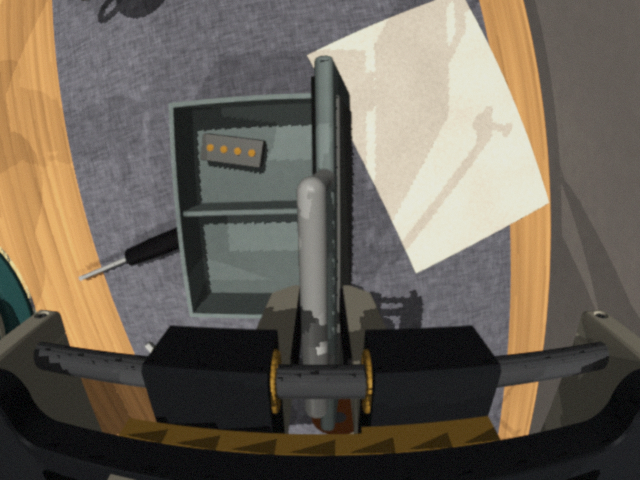

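View pics/scene5z.png

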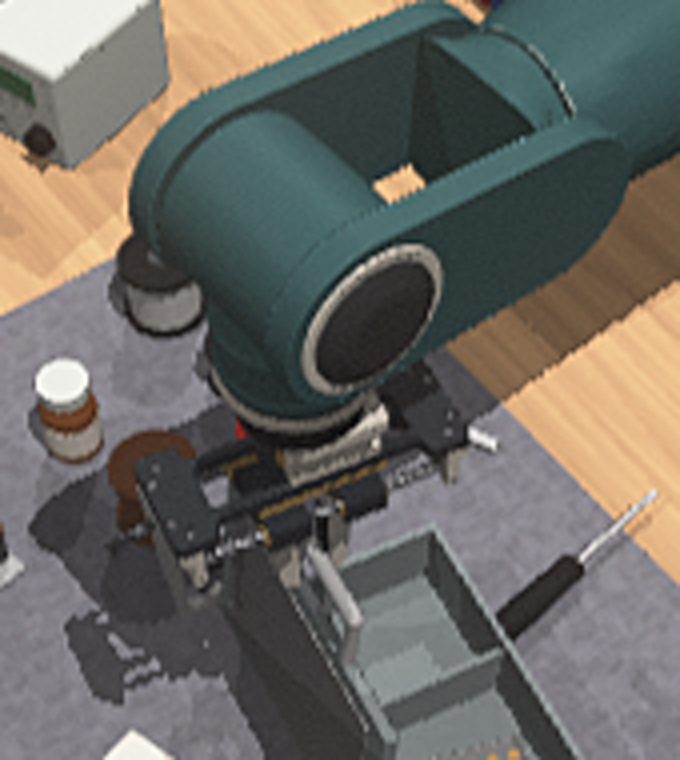

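View pics/top5z.png

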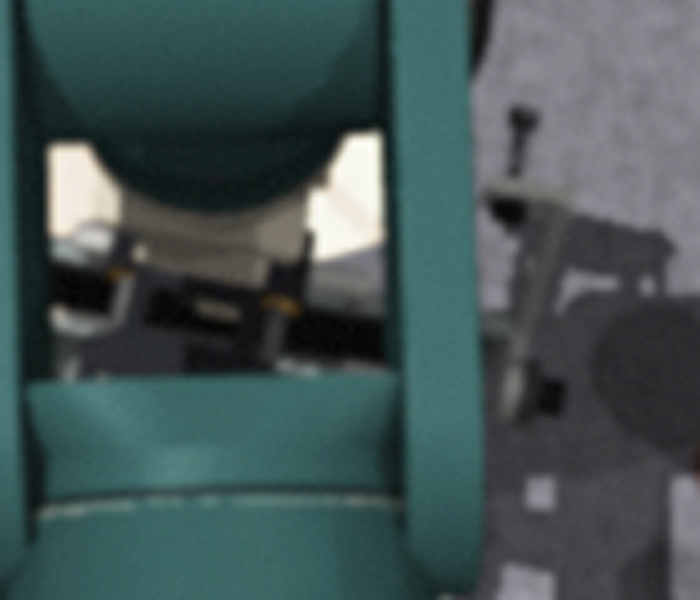

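>>> apply_moves(increments=[{"x":0,"y":0.2,"z":0,"wx":0,"wy":0,"wz":0,"gripper":1.8},{"x":0,"y":0.2,"z":0,"wx":0,"wy":0,"wz":0,"gripper":1.8},{"x":0,"y":0.2,"z":0,"wx":0,"wy":0,"wz":0,"gripper":1.8},{"x":0,"y":0.2,"z":0,"wx":0,"wy":0,"wz":0,"gripper":1.8}])

```text
clock: 6.77
position: [0.6484, 0.0538, 0.2677]
eef_rot: [[0.179, 0.984, 0.0], [0.984, -0.179, 0.0], [0.0, 0.0, -1.0]]
ft_force: [-2.9, -0.2, 1.1]
finger_gap: 0.0175
```

>>> apply_moves(increments=[{"x":0,"y":0.2,"z":0,"wx":0,"wy":0,"wz":0,"gripper":1.8},{"x":0,"y":0.2,"z":0,"wx":0,"wy":0,"wz":0,"gripper":1.8},{"x":0,"y":0.2,"z":0,"wx":0,"wy":0,"wz":0,"gripper":1.8}])

```text
clock: 7.02
position: [0.6544, 0.0527, 0.2676]
eef_rot: [[0.179, 0.984, 0.0], [0.984, -0.179, 0.0], [0.0, 0.0, -1.0]]
ft_force: [-2.5, 0.3, 2.5]
finger_gap: 0.0179
```

>>> apply_moves(increments=[{"x":0,"y":0.2,"z":0,"wx":0,"wy":0,"wz":0,"gripper":1.8},{"x":0,"y":0.2,"z":0,"wx":0,"wy":0,"wz":0,"gripper":1.8},{"x":0,"y":0.2,"z":0,"wx":0,"wy":0,"wz":0,"gripper":1.8}])

```text
clock: 7.27
position: [0.6602, 0.0516, 0.2676]
eef_rot: [[0.179, 0.984, -0.0], [0.984, -0.179, 0.0], [0.0, -0.0, -1.0]]
ft_force: [-1.7, 1.3, 2.0]
finger_gap: 0.0182
```

>>> apply_moves(increments=[{"x":0,"y":0.15,"z":0,"wx":0,"wy":0,"wz":0,"gripper":1.8},{"x":0,"y":0.15,"z":0,"wx":0,"wy":0,"wz":0,"gripper":1.8},{"x":0,"y":0.15,"z":0,"wx":0,"wy":0,"wz":0,"gripper":1.8}])

```text
clock: 7.52
position: [0.6646, 0.0509, 0.2676]
eef_rot: [[0.179, 0.984, -0.0], [0.984, -0.179, 0.0], [-0.0, -0.0, -1.0]]
ft_force: [-2.0, 0.7, 1.9]
finger_gap: 0.0182
```

>>> apply_moves(increments=[{"x":0,"y":0.15,"z":0,"wx":0,"wy":0,"wz":0,"gripper":1.8},{"x":0,"y":0.15,"z":0,"wx":0,"wy":0,"wz":0,"gripper":1.8}])

```text
clock: 7.68
position: [0.6676, 0.0503, 0.2677]
eef_rot: [[0.179, 0.984, 0.0], [0.984, -0.179, 0.0], [0.0, 0.0, -1.0]]
ft_force: [-3.0, 1.1, 2.0]
finger_gap: 0.0179
```

>>> apply_moves(increments=[{"x":0,"y":0.15,"z":0,"wx":0,"wy":0,"wz":0,"gripper":1.8},{"x":0,"y":0.15,"z":0,"wx":0,"wy":0,"wz":0,"gripper":1.8}])

```text
clock: 7.85
position: [0.6705, 0.0498, 0.2676]
eef_rot: [[0.179, 0.984, -0.0], [0.984, -0.179, 0.0], [0.0, -0.0, -1.0]]
ft_force: [-1.0, 0.4, 0.8]
finger_gap: 0.0183
```

>>> apply_moves(increments=[{"x":0,"y":0.15,"z":0,"wx":0,"wy":0,"wz":0,"gripper":1.8},{"x":0,"y":0.15,"z":0,"wx":0,"wy":0,"wz":0,"gripper":1.8}])

```text
clock: 8.02
position: [0.6735, 0.0493, 0.2676]
eef_rot: [[0.179, 0.984, -0.0], [0.984, -0.179, 0.0], [0.0, -0.0, -1.0]]
ft_force: [-0.8, 2.3, 1.5]
finger_gap: 0.0183
```

>>> apply_moves(increments=[{"x":0,"y":0.15,"z":0,"wx":0,"wy":0,"wz":0,"gripper":1.8},{"x":0,"y":0.15,"z":0,"wx":0,"wy":0,"wz":0,"gripper":1.8}])

```text
clock: 8.18
position: [0.6764, 0.0487, 0.2675]
eef_rot: [[0.179, 0.984, -0.0], [0.984, -0.179, 0.0], [0.0, -0.0, -1.0]]
ft_force: [-0.8, 1.2, -0.6]
finger_gap: 0.0183
```

>>> apply_moves(increments=[{"x":0,"y":0.15,"z":0,"wx":0,"wy":0,"wz":0,"gripper":1.8},{"x":0,"y":0.15,"z":0,"wx":0,"wy":0,"wz":0,"gripper":1.8}])

```text
clock: 8.35
position: [0.6793, 0.0482, 0.2674]
eef_rot: [[0.179, 0.984, -0.0], [0.984, -0.179, 0.0], [0.0, -0.0, -1.0]]
ft_force: [-2.0, 2.3, -0.3]
finger_gap: 0.0184
```

>>> apply_moves(increments=[{"x":0,"y":0.15,"z":0,"wx":0,"wy":0,"wz":0,"gripper":1.8},{"x":0,"y":0.15,"z":0,"wx":0,"wy":0,"wz":0,"gripper":1.8}])

```text
clock: 8.52
position: [0.6823, 0.0476, 0.2674]
eef_rot: [[0.179, 0.984, -0.0], [0.984, -0.179, -0.0], [-0.0, -0.0, -1.0]]
ft_force: [-1.4, 1.2, -2.0]
finger_gap: 0.0177
```

>>> apply_moves(increments=[{"x":0,"y":0.15,"z":0,"wx":0,"wy":0,"wz":0,"gripper":1.8},{"x":0,"y":0.15,"z":0,"wx":0,"wy":0,"wz":0,"gripper":1.8}])

```text
clock: 8.68
position: [0.6852, 0.047, 0.2675]
eef_rot: [[0.179, 0.984, -0.0], [0.984, -0.179, -0.0], [-0.0, -0.0, -1.0]]
ft_force: [-1.8, 0.6, -0.7]
finger_gap: 0.0184
```

Run:
```python
from h import *
p=snap("wrist","6")[0]
t=snap("top","6");zoom(t[0],300,400,150,250,6,"top6z")
t=snap("scene","6");zoom(t[0],230,350,160,290,6,"scene6z")
```

```text
(no output)
```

View pics/wrist6.png

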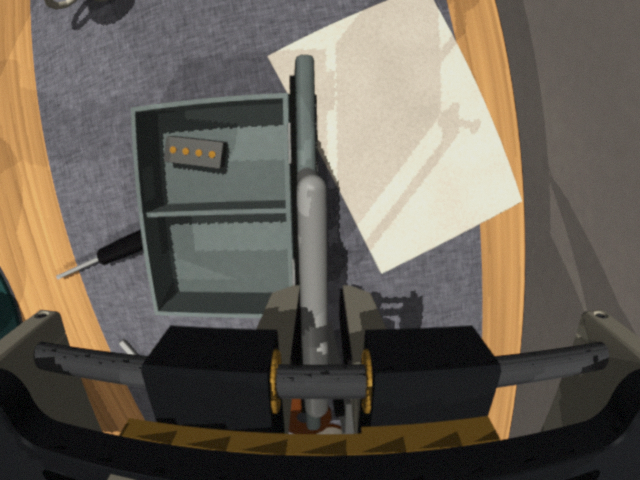

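View pics/top6z.png

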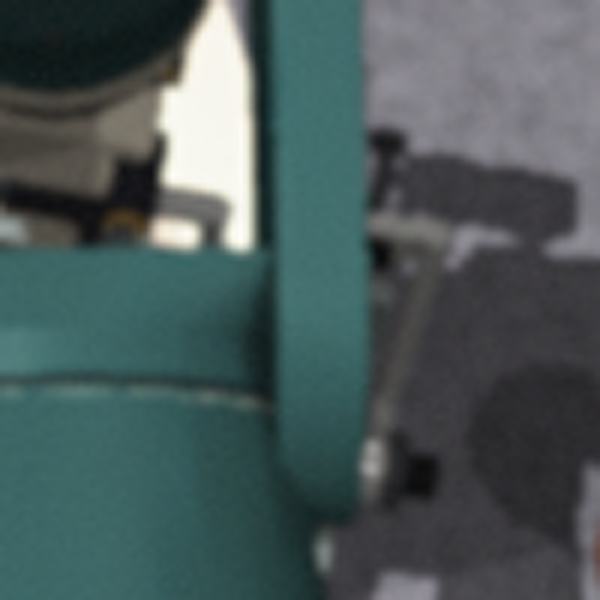

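View pics/scene6z.png

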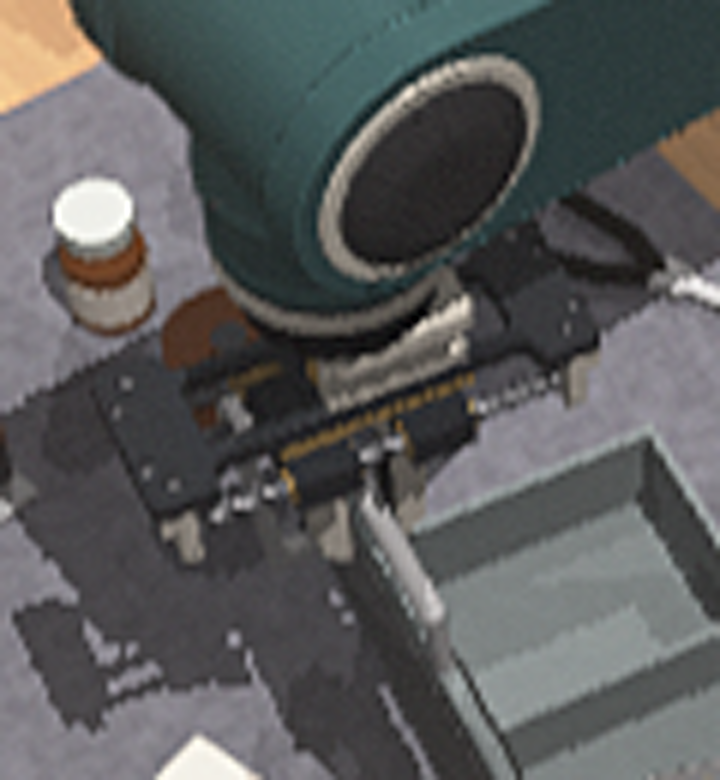

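>>> apply_moves(increments=[{"x":0,"y":0.15,"z":0,"wx":0,"wy":0,"wz":0,"gripper":1.8},{"x":0,"y":0.15,"z":0,"wx":0,"wy":0,"wz":0,"gripper":1.8}])

```text
clock: 9.0
position: [0.6881, 0.0465, 0.2677]
eef_rot: [[0.179, 0.984, -0.0], [0.984, -0.179, -0.0], [-0.0, -0.0, -1.0]]
ft_force: [-1.6, -0.1, -1.2]
finger_gap: 0.0178
```

>>> apply_moves(increments=[{"x":0,"y":0.15,"z":0,"wx":0,"wy":0,"wz":0,"gripper":1.8},{"x":0,"y":0.15,"z":0,"wx":0,"wy":0,"wz":0,"gripper":1.8}])

```text
clock: 9.17
position: [0.6912, 0.046, 0.2676]
eef_rot: [[0.179, 0.984, -0.0], [0.984, -0.179, -0.0], [-0.0, -0.0, -1.0]]
ft_force: [-2.8, 0.5, -1.6]
finger_gap: 0.018
```

>>> apply_moves(increments=[{"x":0,"y":0.15,"z":0,"wx":0,"wy":0,"wz":0,"gripper":1.8},{"x":0,"y":0.15,"z":0,"wx":0,"wy":0,"wz":0,"gripper":1.8}])

```text
clock: 9.33
position: [0.6941, 0.0455, 0.2676]
eef_rot: [[0.179, 0.984, -0.0], [0.984, -0.179, 0.0], [-0.0, -0.0, -1.0]]
ft_force: [-2.8, 0.4, -2.2]
finger_gap: 0.0184
```

>>> apply_moves(increments=[{"x":0,"y":0.15,"z":0,"wx":0,"wy":0,"wz":0,"gripper":1.8},{"x":0,"y":0.15,"z":0,"wx":0,"wy":0,"wz":0,"gripper":1.8}])

```text
clock: 9.5
position: [0.6971, 0.0449, 0.2676]
eef_rot: [[0.179, 0.984, -0.0], [0.984, -0.179, -0.0], [-0.0, -0.0, -1.0]]
ft_force: [-1.7, 0.4, -2.1]
finger_gap: 0.0179
```

>>> apply_moves(increments=[{"x":0,"y":0.15,"z":0.1,"wx":0,"wy":0,"wz":0,"gripper":1.8},{"x":0,"y":0.15,"z":0.1,"wx":0,"wy":0,"wz":0,"gripper":1.8}])

```text
clock: 9.67
position: [0.7, 0.0444, 0.2661]
eef_rot: [[0.179, 0.984, 0.0], [0.984, -0.179, 0.0], [0.0, 0.0, -1.0]]
ft_force: [-5.7, 0.5, 4.5]
finger_gap: 0.018
```

>>> apply_moves(increments=[{"x":0,"y":0.1,"z":0,"wx":0,"wy":0,"wz":0,"gripper":1.8},{"x":0,"y":0.1,"z":0,"wx":0,"wy":0,"wz":0,"gripper":1.8}])

```text
clock: 9.83
position: [0.7015, 0.0442, 0.2658]
eef_rot: [[0.179, 0.984, -0.001], [0.984, -0.179, 0.0], [-0.0, -0.001, -1.0]]
ft_force: [-9.5, 1.1, 2.2]
finger_gap: 0.0181
```

>>> apply_moves(increments=[{"x":0,"y":0,"z":0,"wx":0,"wy":0,"wz":0,"gripper":1.8}])

```text
clock: 9.92
position: [0.7014, 0.0442, 0.2658]
eef_rot: [[0.179, 0.984, -0.001], [0.984, -0.179, 0.0], [-0.0, -0.001, -1.0]]
ft_force: [-10.8, 1.9, 3.2]
finger_gap: 0.0183
```

>>> apply_moves(increments=[{"x":0,"y":0.08,"z":0,"wx":0,"wy":0,"wz":0,"gripper":1.8},{"x":0,"y":0,"z":0,"wx":0,"wy":0,"wz":0,"gripper":1.8},{"x":0,"y":0,"z":0,"wx":0,"wy":0,"wz":0,"gripper":1.8}])

```text
clock: 10.17
position: [0.7019, 0.0441, 0.2658]
eef_rot: [[0.179, 0.984, -0.002], [0.984, -0.179, 0.0], [-0.0, -0.002, -1.0]]
ft_force: [-11.1, 1.3, 2.8]
finger_gap: 0.0186
```

>>> apply_moves(increments=[{"x":0,"y":0.08,"z":0,"wx":0,"wy":0,"wz":0,"gripper":1.8},{"x":0,"y":0,"z":0,"wx":0,"wy":0,"wz":0,"gripper":1.8},{"x":0,"y":0,"z":0,"wx":0,"wy":0,"wz":0,"gripper":1.8},{"x":0,"y":0,"z":0,"wx":0,"wy":0,"wz":0,"gripper":1.8}])

```text
clock: 10.5
position: [0.7025, 0.044, 0.2657]
eef_rot: [[0.179, 0.984, -0.002], [0.984, -0.179, 0.0], [-0.0, -0.002, -1.0]]
ft_force: [-12.5, 2.1, 2.5]
finger_gap: 0.0183
```

Run:
```python
from h import *
np.set_printoptions(precision=4,suppress=True)
for i in range(3):
    t=snap("scene","7"); s=read_state();print(s["clock"],s["position"],s["ft_force"])
S0=load("scene0.npz");zoom(t[0],230,350,160,290,6,"scene7z")
t=snap("top","7");T0=load("top0.npz")
zoom(np.hstack([T0[0][170:220,340:400],t[0][170:220,340:400]]),0,120,0,50,6,"tipcmp")
```

```text
10.55 [0.7025 0.044  0.2657] [-12.9954   1.113    2.2811]
10.6 [0.7026 0.044  0.2657] [-12.3856   1.3654   1.8314]
10.65 [0.7025 0.044  0.2657] [-12.0349   1.5321   2.7218]
```

View pics/tipcmp.png

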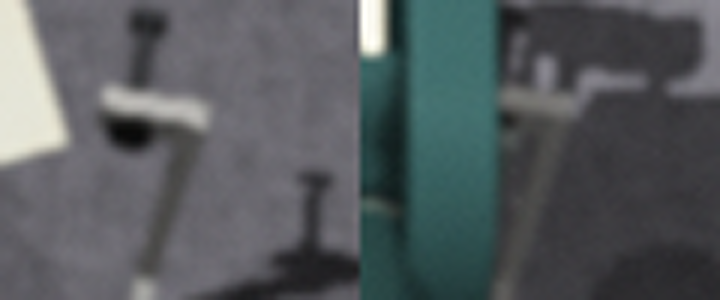

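>>> apply_moves(increments=[{"x":0,"y":0,"z":0,"wx":0,"wy":0,"wz":0,"gripper":1.8},{"x":0,"y":0,"z":0,"wx":0,"wy":0,"wz":0,"gripper":1.8},{"x":0,"y":0,"z":0,"wx":0,"wy":0,"wz":0,"gripper":1.8},{"x":0,"y":0,"z":0,"wx":0,"wy":0,"wz":0,"gripper":1.8},{"x":0,"y":0,"z":0,"wx":0,"wy":0,"wz":0,"gripper":1.8},{"x":0,"y":0,"z":0,"wx":0,"wy":0,"wz":0,"gripper":1.8},{"x":0,"y":0,"z":0,"wx":0,"wy":0,"wz":0,"gripper":1.8},{"x":0,"y":0,"z":0,"wx":0,"wy":0,"wz":0,"gripper":1.8}])

```text
clock: 11.37
position: [0.7025, 0.044, 0.2657]
eef_rot: [[0.179, 0.984, -0.002], [0.984, -0.179, 0.0], [-0.0, -0.002, -1.0]]
ft_force: [-12.4, 2.1, 1.7]
finger_gap: 0.0181
```

>>> apply_moves(increments=[{"x":0,"y":0,"z":0,"wx":0,"wy":0,"wz":0,"gripper":1.8},{"x":0,"y":0,"z":0,"wx":0,"wy":0,"wz":0,"gripper":1.8},{"x":0,"y":0,"z":0,"wx":0,"wy":0,"wz":0,"gripper":1.8},{"x":0,"y":0,"z":0,"wx":0,"wy":0,"wz":0,"gripper":1.8}])

```text
clock: 11.7
position: [0.7025, 0.044, 0.2657]
eef_rot: [[0.179, 0.984, -0.002], [0.984, -0.179, 0.0], [-0.0, -0.002, -1.0]]
ft_force: [-13.4, 2.0, 1.6]
finger_gap: 0.0184
```

Run:
```python
from h import *
p=snap("wrist","7")
```

```text
(no output)
```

View pics/wrist7.png

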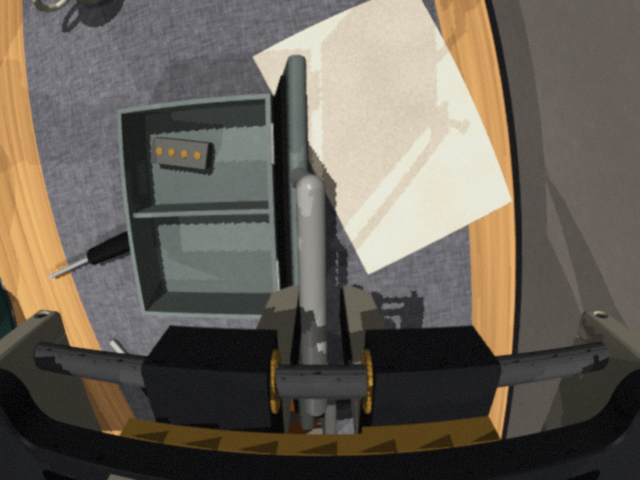

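>>> apply_moves(increments=[{"x":0,"y":0,"z":0,"wx":0,"wy":0,"wz":0,"gripper":3.2},{"x":0,"y":-0.2,"z":0,"wx":0,"wy":0,"wz":0,"gripper":3.2},{"x":0,"y":-0.1,"z":0,"wx":0,"wy":0,"wz":0,"gripper":3.2},{"x":0,"y":0,"z":0,"wx":0,"wy":0,"wz":0,"gripper":3.2},{"x":0,"y":0,"z":0,"wx":0,"wy":0,"wz":0,"gripper":3.2}])

```text
clock: 12.17
position: [0.7006, 0.0442, 0.2656]
eef_rot: [[0.179, 0.984, 0.0], [0.984, -0.179, -0.0], [-0.0, 0.0, -1.0]]
ft_force: [0.4, -1.1, 1.1]
finger_gap: 0.0315
```

>>> apply_moves(increments=[{"x":0,"y":0,"z":-1,"wx":0,"wy":0,"wz":0,"gripper":3.2},{"x":0,"y":0,"z":-2,"wx":0,"wy":0,"wz":0,"gripper":3.2},{"x":0,"y":0,"z":-3,"wx":0,"wy":0,"wz":0,"gripper":3.2},{"x":0,"y":0,"z":-3,"wx":0,"wy":0,"wz":0,"gripper":3.2},{"x":0,"y":0,"z":-1,"wx":0,"wy":0,"wz":0,"gripper":3.2},{"x":0,"y":0,"z":0,"wx":0,"wy":0,"wz":0,"gripper":3.2}])

```text
clock: 12.67
position: [0.7009, 0.0443, 0.3697]
eef_rot: [[0.179, 0.984, 0.005], [0.984, -0.179, 0.0], [0.001, 0.005, -1.0]]
ft_force: [-0.6, 0.5, -0.7]
finger_gap: 0.0322
```

>>> apply_moves(increments=[{"x":-3.7,"y":-1.54,"z":0,"wx":0,"wy":0,"wz":0,"gripper":7.2},{"x":-3.7,"y":-1.54,"z":0,"wx":0,"wy":0,"wz":0,"gripper":7.2},{"x":-3.7,"y":-1.54,"z":0,"wx":0,"wy":0,"wz":0,"gripper":7.2},{"x":-3.7,"y":-1.54,"z":0,"wx":0,"wy":0,"wz":0,"gripper":7.2},{"x":-3.7,"y":-1.54,"z":0,"wx":0,"wy":0,"wz":0,"gripper":7.2},{"x":-3.7,"y":-1.54,"z":0,"wx":0,"wy":0,"wz":0,"gripper":7.2},{"x":-3.7,"y":-1.54,"z":0,"wx":0,"wy":0,"wz":0,"gripper":7.2},{"x":-3.7,"y":-1.54,"z":0,"wx":0,"wy":0,"wz":0,"gripper":7.2},{"x":-3.7,"y":-1.54,"z":0,"wx":0,"wy":0,"wz":0,"gripper":7.2},{"x":-3.7,"y":-1.54,"z":0,"wx":0,"wy":0,"wz":0,"gripper":7.2}])

```text
clock: 13.5
position: [0.4812, -0.2934, 0.3642]
eef_rot: [[0.179, 0.984, -0.001], [0.984, -0.179, 0.001], [0.001, -0.001, -1.0]]
ft_force: [0.6, -0.7, 0.1]
finger_gap: 0.0721
```

>>> apply_moves(increments=[{"x":0,"y":0,"z":3,"wx":0,"wy":0,"wz":0,"gripper":7.2},{"x":0,"y":0,"z":4,"wx":0,"wy":0,"wz":0,"gripper":7.2},{"x":0,"y":0,"z":4,"wx":0,"wy":0,"wz":0,"gripper":7.2},{"x":0,"y":0,"z":4,"wx":0,"wy":0,"wz":0,"gripper":7.2},{"x":0,"y":0,"z":4,"wx":0,"wy":0,"wz":0,"gripper":7.2},{"x":0,"y":0,"z":0,"wx":0,"wy":0,"wz":0,"gripper":7.2},{"x":0,"y":0,"z":0,"wx":0,"wy":0,"wz":0,"gripper":7.2}])

```text
clock: 14.08
position: [0.4818, -0.2916, 0.1741]
eef_rot: [[0.179, 0.984, -0.003], [0.984, -0.179, 0.002], [0.002, -0.004, -1.0]]
ft_force: [-0.7, 0.5, 0.7]
finger_gap: 0.0722
```

Run:
```python
from h import *
np.set_printoptions(precision=4,suppress=True)
s=read_state();print(s["clock"],s["position"])
snap("wrist","8");t=snap("top","8");zoom(t[0],230,390,160,320,5,"top8z")
i=camera_info("wrist");C=-i["R"].T@i["t"];print("cam in tool",s["eef_rot"].T@(C-s["position"]) if hasattr(s["eef_rot"],"T") else C-np.array(s["position"]))
L=load("top0.npz")
for u,v in [(420,335),(413,318),(372,346)]: print("pliers",plane(L,u,v,.01))
p=load("scene8.npz") if 0 else snap("scene","8");zoom(p[0],200,400,100,300,4,"scene8z")
```

```text
14.0833 [ 0.4818 -0.2916  0.1741]
cam in tool [ 0.0793  0.     -0.1694]
pliers [ 0.3852 -0.221   0.01  ]
pliers [ 0.4258 -0.205   0.01  ]
pliers [ 0.3571 -0.1041  0.01  ]
```

View pics/wrist8.png

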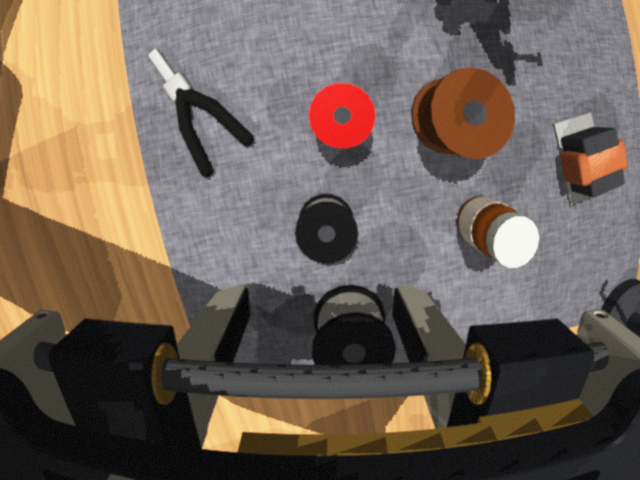

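View pics/top8z.png

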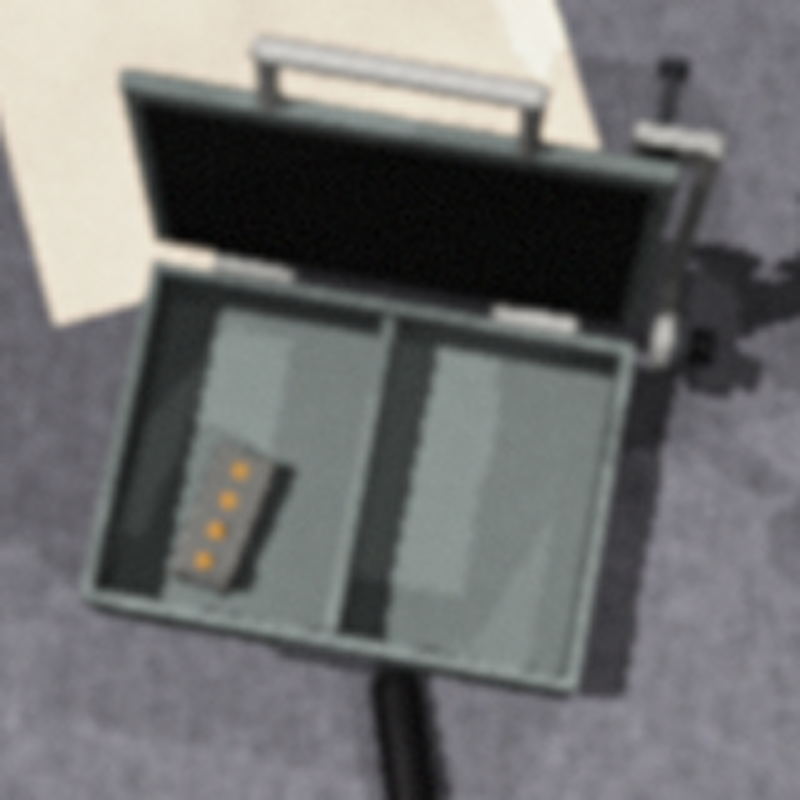

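View pics/scene8z.png

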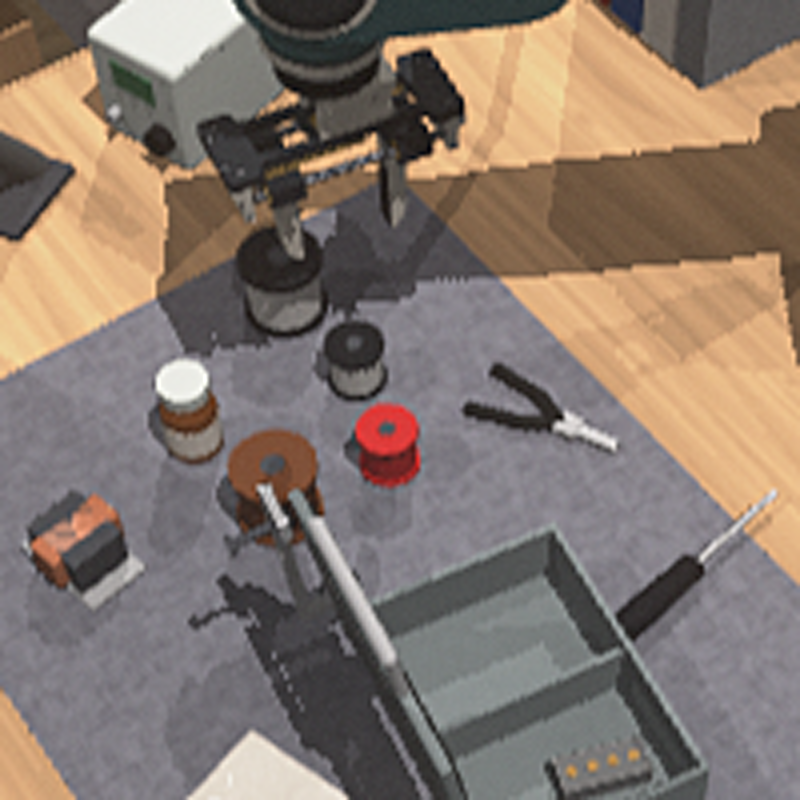

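```bash
cat >> h.py <<'E'
def wray(L,u,v,z):
    p,D,K,R,t=L
    a=np.array([u-K[0,2],v-K[1,2]]);r=np.hypot(*a);th=r/K[0,0]
    d=np.r_[np.sin(th)*a/max(r,1e-9),np.cos(th)];d=R.T@d;o=-R.T@t
    return o+d*(z-o[2])/d[2]
E
python3 - <<'E'
from h import *
np.set_printoptions(precision=4,suppress=True)
W=load("wrist8.npz")
for n,u,v,z in [("small",327,232,.048),("small l",296,232,.048),("small r",357,232,.048),("bigger",353,350,.067),("red",342,115,.048),("jar",516,242,.085)]: print(n,wray(W,u,v,z))
T=load("top8.npz")
# case inner rim corners at rim z=.065 (outer)
for n,(u,v) in dict(TL=(155,265),TR=(633,345),BR=(575,690),BL=(88,600)).items():print(n,plane(T,230+u/5,160+v/5,.065))
for n,(u,v) in dict(divT=(388,320),divB=(338,632),TRin=(617,355),BRin=(568,675)).items():print(n,plane(T,230+u/5,160+v/5,.065))
hsv=cv2.cvtColor(T[0],cv2.COLOR_RGB2HSV)
E
```

```text
small [ 0.4864 -0.2897  0.048 ]
small l [ 0.4616 -0.2853  0.048 ]
small r [ 0.5105 -0.294   0.048 ]
bigger [ 0.4911 -0.3923  0.067 ]
red [ 0.5142 -0.1996  0.048 ]
jar [ 0.6331 -0.3136  0.085 ]
TL [0.6719 0.171  0.065 ]
TR [ 0.635  -0.0629  0.065 ]
BR [ 0.4678 -0.0353  0.065 ]
BL [0.5069 0.1966 0.065 ]
divT [0.6458 0.0563 0.065 ]
divB [0.4934 0.0772 0.065 ]
TRin [ 0.6299 -0.0552  0.065 ]
BRin [ 0.4748 -0.0319  0.065 ]
```

>>> apply_moves(increments=[{"x":0.1,"y":0.3,"z":2,"wx":0,"wy":0,"wz":0,"gripper":7.2},{"x":0,"y":0,"z":3,"wx":0,"wy":0,"wz":0,"gripper":7.2},{"x":0,"y":0,"z":3,"wx":0,"wy":0,"wz":0,"gripper":7.2},{"x":0,"y":0,"z":2,"wx":0,"wy":0,"wz":0,"gripper":7.2},{"x":0,"y":0,"z":1,"wx":0,"wy":0,"wz":0,"gripper":7.2},{"x":0,"y":0,"z":0,"wx":0,"wy":0,"wz":0,"gripper":7.2},{"x":0,"y":0,"z":0,"wx":0,"wy":0,"wz":0,"gripper":7.2}])

```text
clock: 14.82
position: [0.4866, -0.2922, 0.0676]
eef_rot: [[0.179, 0.984, 0.002], [0.984, -0.179, -0.001], [-0.001, 0.002, -1.0]]
ft_force: [-0.7, 0.1, -0.6]
finger_gap: 0.0718
```

Run:
```python
from h import *
snap("wrist","9");s=read_state();print(s["position"],s["ft_force"])
```

```text
[ 0.48681201 -0.29231879  0.06803086] [-0.03725273 -0.22311756  0.24146891]
```

View pics/wrist9.png

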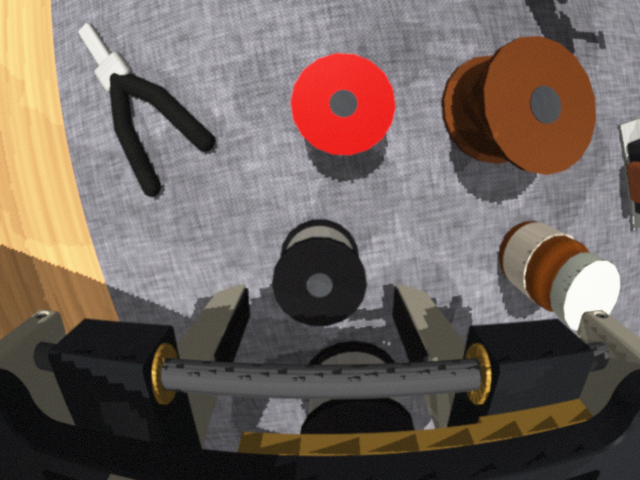

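Run:
```python
from h import *
W=load("wrist9.npz")
for u,v in [(319,285),(273,283),(366,283)]: print(wray(W,u,v,.048))
```

```text
[ 0.48546433 -0.29093597  0.048     ]
[ 0.46113195 -0.28545671  0.048     ]
[ 0.51069696 -0.29443943  0.048     ]
```

>>> apply_moves(increments=[{"x":0.15,"y":-0.1,"z":2,"wx":0,"wy":0,"wz":0,"gripper":7.2},{"x":0,"y":0,"z":2,"wx":0,"wy":0,"wz":0,"gripper":7.2},{"x":0,"y":0,"z":1.3,"wx":0,"wy":0,"wz":0,"gripper":7.2},{"x":0,"y":0,"z":0.7,"wx":0,"wy":0,"wz":0,"gripper":7.2},{"x":0,"y":0,"z":0.3,"wx":0,"wy":0,"wz":0,"gripper":7.2},{"x":0,"y":0,"z":0,"wx":0,"wy":0,"wz":0,"gripper":7.2}])

```text
clock: 15.37
position: [0.4854, -0.2902, 0.003]
eef_rot: [[0.179, 0.984, 0.0], [0.984, -0.179, -0.0], [-0.0, 0.0, -1.0]]
ft_force: [0.1, 0.4, -0.4]
finger_gap: 0.0718
```

>>> apply_moves(increments=[{"x":0,"y":0,"z":0,"wx":0,"wy":0,"wz":0,"gripper":6},{"x":0,"y":0,"z":0,"wx":0,"wy":0,"wz":0,"gripper":5.4},{"x":0,"y":0,"z":0,"wx":0,"wy":0,"wz":0,"gripper":4.6},{"x":0,"y":0,"z":0,"wx":0,"wy":0,"wz":0,"gripper":4},{"x":0,"y":0,"z":0,"wx":0,"wy":0,"wz":0,"gripper":4},{"x":0,"y":0,"z":0,"wx":0,"wy":0,"wz":0,"gripper":4}])

```text
clock: 15.87
position: [0.4855, -0.2902, 0.0033]
eef_rot: [[0.179, 0.984, 0.001], [0.984, -0.179, -0.001], [-0.0, 0.001, -1.0]]
ft_force: [-0.2, 0.3, 6.6]
finger_gap: 0.0515
```

>>> apply_moves(increments=[{"x":0,"y":0,"z":-0.5,"wx":0,"wy":0,"wz":0,"gripper":4},{"x":0,"y":0,"z":-1.5,"wx":0,"wy":0,"wz":0,"gripper":4},{"x":0,"y":0,"z":-2,"wx":0,"wy":0,"wz":0,"gripper":4},{"x":0,"y":0,"z":-2.5,"wx":0,"wy":0,"wz":0,"gripper":4},{"x":0,"y":0,"z":-2.5,"wx":0,"wy":0,"wz":0,"gripper":4},{"x":0,"y":0,"z":-2.5,"wx":0,"wy":0,"wz":0,"gripper":4},{"x":0,"y":0,"z":-2.5,"wx":0,"wy":0,"wz":0,"gripper":4},{"x":0,"y":0,"z":-1,"wx":0,"wy":0,"wz":0,"gripper":4},{"x":0,"y":0,"z":0,"wx":0,"wy":0,"wz":0,"gripper":4},{"x":0,"y":0,"z":0,"wx":0,"wy":0,"wz":0,"gripper":4}])

```text
clock: 16.7
position: [0.4849, -0.2899, 0.1517]
eef_rot: [[0.179, 0.984, -0.0], [0.984, -0.179, 0.0], [0.0, -0.0, -1.0]]
ft_force: [0.2, -0.4, -3.2]
finger_gap: 0.0514
```

Run:
```python
from h import *
snap("wrist","10");s=read_state();print(s["position"],s["ft_force"])
t=snap("scene","10");zoom(t[0],220,380,90,250,5,"scene10z")
```

```text
[ 0.48461683 -0.28970612  0.15083459] [-0.39370988 -0.14984487 -3.74207968]
```

View pics/wrist10.png

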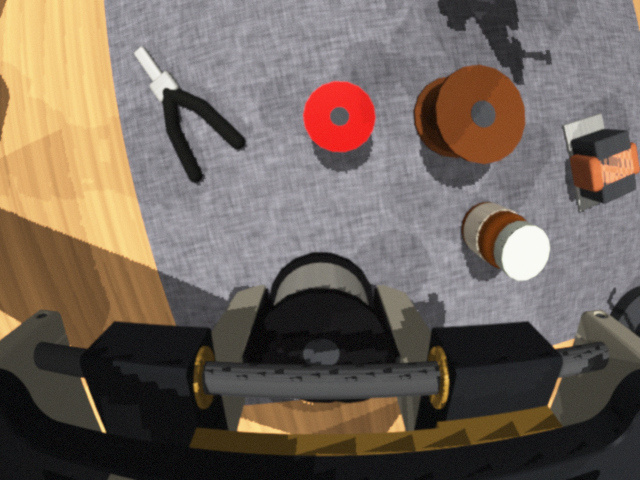

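View pics/scene10z.png

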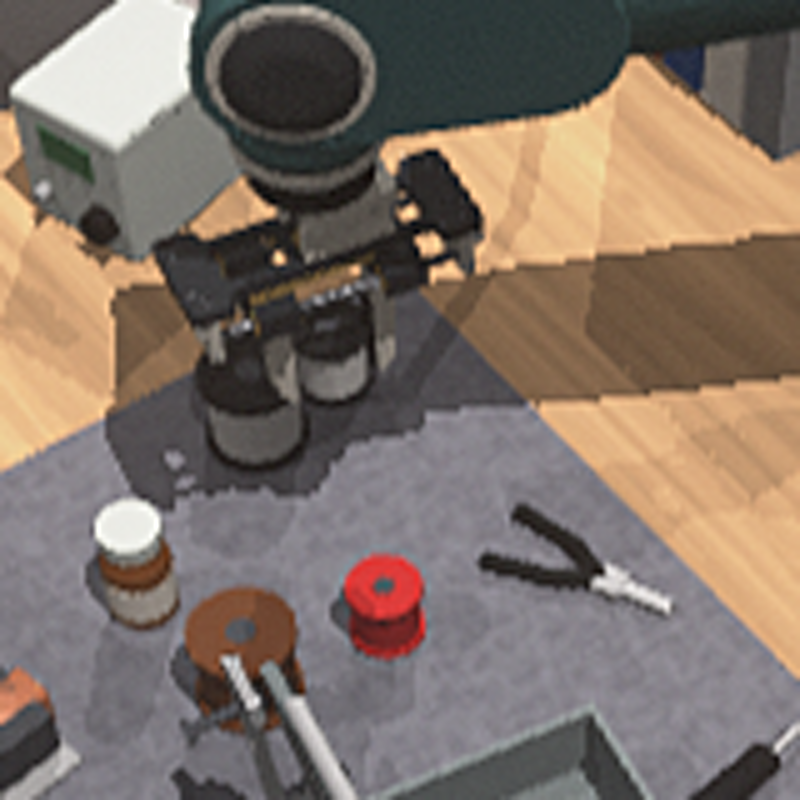

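>>> apply_moves(increments=[{"x":1.5,"y":0.03,"z":0,"wx":0,"wy":0,"wz":0,"gripper":4},{"x":3,"y":0.03,"z":0,"wx":0,"wy":0,"wz":0,"gripper":4},{"x":4,"y":0.03,"z":0,"wx":0,"wy":0,"wz":0,"gripper":4},{"x":4,"y":0.03,"z":0,"wx":0,"wy":0,"wz":0,"gripper":4},{"x":4,"y":0.05,"z":0,"wx":0,"wy":0,"wz":0,"gripper":4},{"x":4,"y":0.05,"z":0,"wx":0,"wy":0,"wz":0,"gripper":4},{"x":4,"y":0.05,"z":0,"wx":0,"wy":0,"wz":0,"gripper":4},{"x":3.3,"y":0.05,"z":0,"wx":0,"wy":0,"wz":0,"gripper":4},{"x":2,"y":0.02,"z":0,"wx":0,"wy":0,"wz":0,"gripper":4},{"x":1,"y":0,"z":0,"wx":0,"wy":0,"wz":0,"gripper":4}])

```text
clock: 17.63
position: [0.5432, 0.0155, 0.1513]
eef_rot: [[0.177, 0.984, -0.002], [0.984, -0.177, 0.001], [0.0, -0.002, -1.0]]
ft_force: [-0.1, -0.1, -3.9]
finger_gap: 0.0518
```

>>> apply_moves(increments=[{"x":0,"y":0,"z":0,"wx":0,"wy":0,"wz":0,"gripper":4},{"x":0,"y":0,"z":0,"wx":0,"wy":0,"wz":0,"gripper":4},{"x":0,"y":0,"z":0,"wx":0,"wy":0,"wz":0,"gripper":4}])

```text
clock: 17.88
position: [0.5433, 0.0116, 0.1521]
eef_rot: [[0.18, 0.984, -0.001], [0.984, -0.18, -0.0], [-0.0, -0.001, -1.0]]
ft_force: [-0.4, 0.1, -3.3]
finger_gap: 0.0517
```

Run:
```python
from h import *
W=snap("wrist","11");s=read_state();print(s["position"],s["ft_force"])
t=snap("scene","11");zoom(t[0],230,400,140,310,4,"scene11z")
```

```text
[0.54337967 0.0113957  0.15233037] [ 0.24734343 -0.64245484 -3.72069824]
```

View pics/wrist11.png

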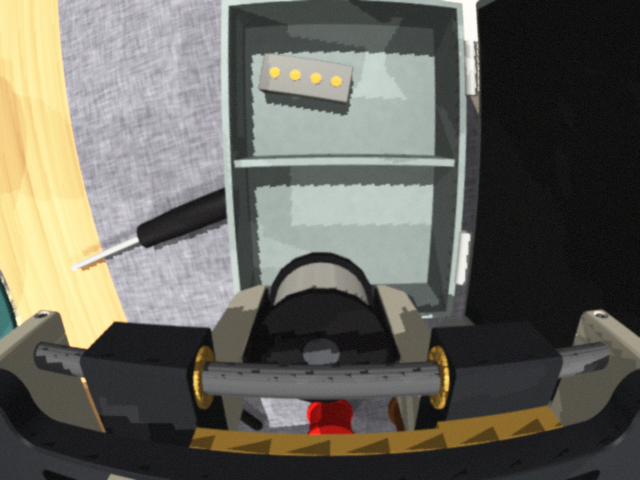

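View pics/scene11z.png

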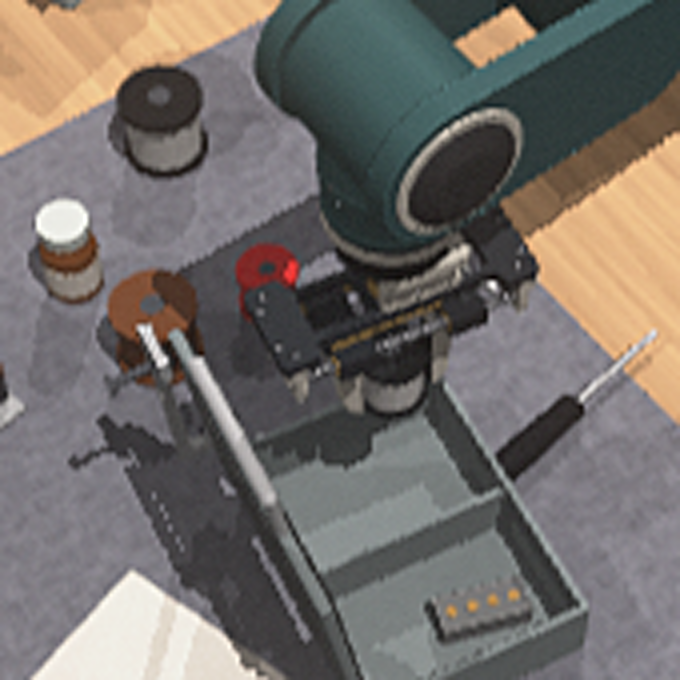

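Run:
```python
from h import *
W=load("wrist11.npz")
q=lambda X:(np.array([np.cos(.17),-np.sin(.17)])@(X[:2]-[.561,.0095]),np.array([np.sin(.17),np.cos(.17)])@(X[:2]-[.561,.0095]))
for n,u,v in [("div-front",238,162),("div-back",455,162),("front wall inner",244,280),("right-back corner inner",452,312),("back inner",458,220)]:
    X=wray(W,u,v,.065);print(n,X,np.round(q(X),4))
print(np.round(q(read_state()["position"]),4))
```

```text
div-front [0.4980762  0.08346623 0.065     ] [-0.0745  0.0623]
div-back [0.64750162 0.05801405 0.065     ] [0.077  0.0624]
front wall inner [ 0.48232746 -0.00187009  0.065     ] [-0.0756 -0.0245]
right-back corner inner [ 0.63619766 -0.05872827  0.065     ] [ 0.0857 -0.0545]
back inner [0.64536872 0.01560336 0.065     ] [0.0821 0.0203]
[-0.0176 -0.0011]
```

>>> apply_moves(increments=[{"x":0,"y":0,"z":1,"wx":0,"wy":0,"wz":0,"gripper":4},{"x":0,"y":0,"z":2,"wx":0,"wy":0,"wz":0,"gripper":4},{"x":0,"y":0,"z":2,"wx":0,"wy":0,"wz":0,"gripper":4},{"x":0,"y":0,"z":2,"wx":0,"wy":0,"wz":0,"gripper":4},{"x":0,"y":0,"z":2,"wx":0,"wy":0,"wz":0,"gripper":4},{"x":0,"y":0,"z":2,"wx":0,"wy":0,"wz":0,"gripper":4},{"x":0,"y":0,"z":1,"wx":0,"wy":0,"wz":0,"gripper":4},{"x":0,"y":0,"z":0.5,"wx":0,"wy":0,"wz":0,"gripper":4},{"x":0,"y":0,"z":0,"wx":0,"wy":0,"wz":0,"gripper":4},{"x":0,"y":0,"z":0,"wx":0,"wy":0,"wz":0,"gripper":4}])

```text
clock: 18.82
position: [0.5439, 0.0122, 0.0283]
eef_rot: [[0.179, 0.984, 0.001], [0.984, -0.179, -0.0], [0.0, 0.001, -1.0]]
ft_force: [0.5, -0.2, -2.1]
finger_gap: 0.0519
```

>>> apply_moves(increments=[{"x":0,"y":0,"z":0.5,"wx":0,"wy":0,"wz":0,"gripper":4},{"x":0,"y":0,"z":0.5,"wx":0,"wy":0,"wz":0,"gripper":4},{"x":0,"y":0,"z":0.4,"wx":0,"wy":0,"wz":0,"gripper":4},{"x":0,"y":0,"z":0.2,"wx":0,"wy":0,"wz":0,"gripper":4},{"x":0,"y":0,"z":0,"wx":0,"wy":0,"wz":0,"gripper":4},{"x":0,"y":0,"z":0,"wx":0,"wy":0,"wz":0,"gripper":4}])

```text
clock: 19.32
position: [0.5436, 0.0124, 0.0116]
eef_rot: [[0.179, 0.984, -0.0], [0.984, -0.179, -0.0], [-0.0, -0.0, -1.0]]
ft_force: [-0.5, -1.0, -3.4]
finger_gap: 0.0519
```

>>> apply_moves(increments=[{"x":0,"y":0,"z":0.1,"wx":0,"wy":0,"wz":0,"gripper":4},{"x":0,"y":0,"z":0.1,"wx":0,"wy":0,"wz":0,"gripper":4},{"x":0,"y":0,"z":0,"wx":0,"wy":0,"wz":0,"gripper":4}])

```text
clock: 19.57
position: [0.5436, 0.0124, 0.0095]
eef_rot: [[0.179, 0.984, -0.0], [0.984, -0.179, -0.0], [-0.0, -0.0, -1.0]]
ft_force: [0.5, 0.0, -3.5]
finger_gap: 0.052
```

>>> apply_moves(increments=[{"x":0,"y":0,"z":0.1,"wx":0,"wy":0,"wz":0,"gripper":4},{"x":0,"y":0,"z":0,"wx":0,"wy":0,"wz":0,"gripper":4}])

```text
clock: 19.73
position: [0.5436, 0.0124, 0.0085]
eef_rot: [[0.179, 0.984, -0.0], [0.984, -0.179, 0.0], [-0.0, -0.0, -1.0]]
ft_force: [0.3, 1.0, -4.3]
finger_gap: 0.0518
```

>>> apply_moves(increments=[{"x":0,"y":0,"z":0.05,"wx":0,"wy":0,"wz":0,"gripper":4},{"x":0,"y":0,"z":0,"wx":0,"wy":0,"wz":0,"gripper":4}])

```text
clock: 19.9
position: [0.5436, 0.0124, 0.0084]
eef_rot: [[0.179, 0.984, 0.0], [0.984, -0.179, -0.0], [-0.0, 0.0, -1.0]]
ft_force: [-3.2, 0.3, 0.5]
finger_gap: 0.052
```

>>> apply_moves(increments=[{"x":0,"y":0,"z":0,"wx":0,"wy":0,"wz":0,"gripper":5.4},{"x":0,"y":0,"z":0,"wx":0,"wy":0,"wz":0,"gripper":5.8},{"x":0,"y":0,"z":0,"wx":0,"wy":0,"wz":0,"gripper":6.2},{"x":0,"y":0,"z":0,"wx":0,"wy":0,"wz":0,"gripper":6.4},{"x":0,"y":0,"z":0,"wx":0,"wy":0,"wz":0,"gripper":6.4},{"x":0,"y":0,"z":0,"wx":0,"wy":0,"wz":0,"gripper":6.4}])

```text
clock: 20.4
position: [0.5437, 0.0124, 0.0082]
eef_rot: [[0.179, 0.984, 0.0], [0.984, -0.179, -0.0], [0.0, 0.0, -1.0]]
ft_force: [-0.1, -0.3, -0.1]
finger_gap: 0.0641
```

>>> apply_moves(increments=[{"x":0,"y":0,"z":-0.5,"wx":0,"wy":0,"wz":0,"gripper":6.4},{"x":0,"y":0,"z":-1,"wx":0,"wy":0,"wz":0,"gripper":6.4},{"x":0,"y":0,"z":-2,"wx":0,"wy":0,"wz":0,"gripper":6.4},{"x":0,"y":0,"z":-3,"wx":0,"wy":0,"wz":0,"gripper":6.4},{"x":0,"y":0,"z":-3,"wx":0,"wy":0,"wz":0,"gripper":6.4},{"x":0,"y":0,"z":-3,"wx":0,"wy":0,"wz":0,"gripper":6.4},{"x":0,"y":-3,"z":-2,"wx":0,"wy":0,"wz":0,"gripper":6.4},{"x":0,"y":-3,"z":-2,"wx":0,"wy":0,"wz":0,"gripper":6.4},{"x":0,"y":-3,"z":-2,"wx":0,"wy":0,"wz":0,"gripper":6.4},{"x":0,"y":-3,"z":0,"wx":0,"wy":0,"wz":0,"gripper":6.4}])

```text
clock: 21.23
position: [0.4252, 0.034, 0.1979]
eef_rot: [[0.179, 0.984, 0.005], [0.984, -0.179, 0.0], [0.001, 0.005, -1.0]]
ft_force: [-0.6, 0.5, 0.5]
finger_gap: 0.0639
```

>>> apply_moves(increments=[{"x":3,"y":0,"z":0,"wx":0,"wy":0,"wz":0,"gripper":6.4},{"x":4,"y":0,"z":0,"wx":0,"wy":0,"wz":0,"gripper":6.4},{"x":4,"y":0,"z":0,"wx":0,"wy":0,"wz":0,"gripper":6.4},{"x":4,"y":0,"z":0,"wx":0,"wy":0,"wz":0,"gripper":6.4},{"x":4,"y":0,"z":0,"wx":0,"wy":0,"wz":0,"gripper":6.4},{"x":4,"y":0,"z":0,"wx":0,"wy":0,"wz":0,"gripper":6.4},{"x":2,"y":0,"z":0,"wx":0,"wy":0,"wz":0,"gripper":6.4},{"x":0,"y":0,"z":0,"wx":0,"wy":0,"wz":0,"gripper":6.4},{"x":0,"y":0,"z":0,"wx":0,"wy":0,"wz":0,"gripper":6.4}])

```text
clock: 21.98
position: [0.4701, 0.2805, 0.1936]
eef_rot: [[0.177, 0.984, -0.0], [0.984, -0.177, -0.0], [-0.0, -0.0, -1.0]]
ft_force: [-0.1, -0.1, 0.6]
finger_gap: 0.064
```

Run:
```python
from h import *
T=snap("top","12");zoom(T[0],230,390,160,320,5,"top12z")
t=snap("scene","12");zoom(t[0],220,400,140,320,4,"scene12z")
s=read_state();print(s["clock"],s["position"],s["ft_force"])
```

```text
22.0833 [0.47020049 0.27915748 0.19371953] [-0.10898274 -0.43046466  0.24024361]
```

View pics/top12z.png

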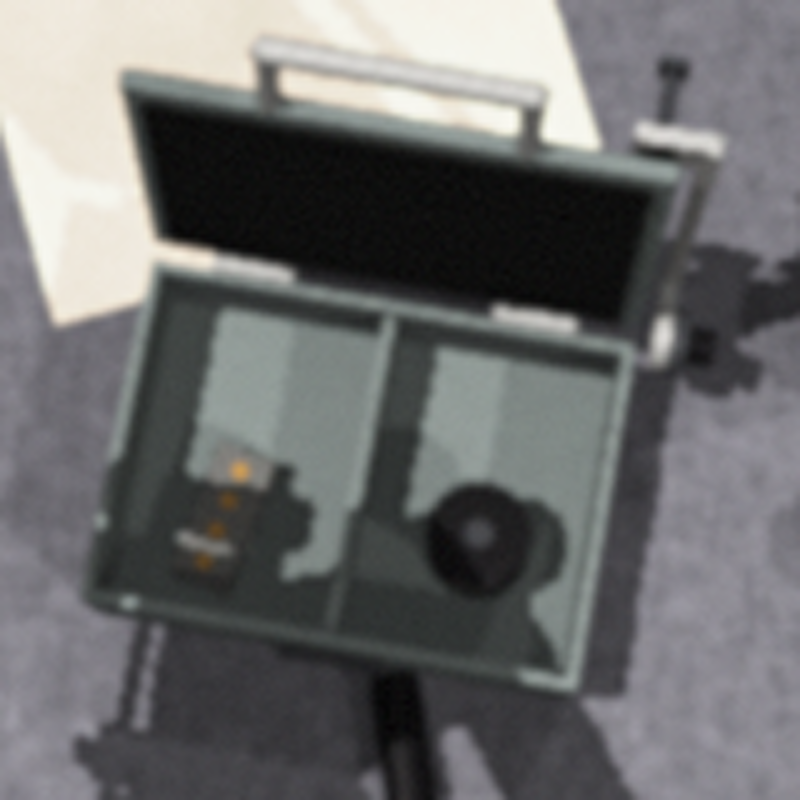

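View pics/scene12z.png

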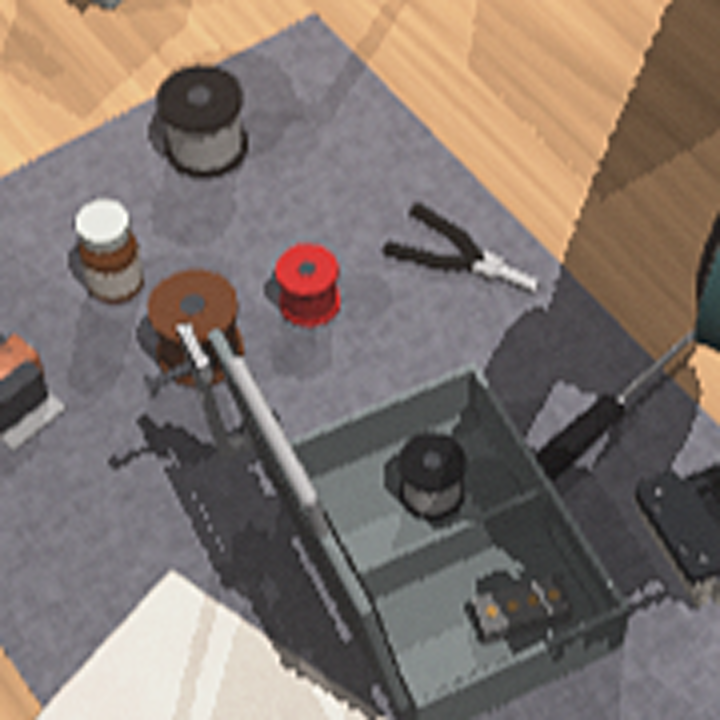

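```bash
python3 -c "
from station import *
print(close_job())"
```

```text
the job is handed in; nothing more can be done
None
```

I handed the job in at about 22 s of the 72 s limit. As far as my checks show, every step was met. The station gives no verdict, so these are my own readings.

- **Lid:** I caught the lid's bar between loosely closed fingers and swung the lid open until it met its stop. I then held it there with 12–13.5 N for about 1.5 s, and no reading during that press was above 13.5 N. The top view showed the stop's cross-bar moving back about one pixel, roughly 2 mm. After I let go, the lid stayed open at its stop in all later pictures.
- **Reel:** I gripped the smaller black reel upright at a 51–52 mm opening and set it down gently in the empty pocket, where the downward load went to zero on contact. The final top and scene pictures show it standing upright there.
- **Rest of the bench:** The terminal strip, jar, pliers, screwdriver and the other reels looked unmoved in those pictures. I did not view or measure the mug, meter or transformer again at the end. The arm was well clear of everything with zero force on it.
- **Mismatches along the way:**
  - Early in the swing my arc ran a few millimetres too low, giving a brief side load of about 27 N on the handle. I corrected it well before the stop.
  - Estimates of the case's angle differed slightly, from 0.155 to 0.19 rad, but this stayed within the clearances.

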